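# Close down the farrier's gas forge

### The arm

A 6-joint arm with a two-finger parallel gripper is mounted at the origin on the work surface. World frame = base frame: x ahead of the robot, y to its left, z up, the work surface at z = 0. Lengths are in m, angles in rad, forces in N, time in s.
With the tool pointing down it reaches from about 0.4 to 0.925 m from the base axis. Payload 12.5 kg.
Tool frame: the origin (TCP) lies at the very end of the fingers, on their centre line; the grasp point (between the pads) lies 19 mm behind it; x points along the fingers, y is the direction in which the jaws open and shut, and the axes are right-handed (so a half turn about x gives the same grasp; the last joint's range is limited). The gripper opens to 95 mm and grips with 3 to 60 N. Pads are 20 mm wide; open, the fingers measure 119 mm over their backs; the gripper's body (75 mm by 180 mm) begins 59 mm behind the grasp point.
Start: joints at [1.147, 0.491, 1.559, -0, 1.092, -0.106], TCP at [0.195, 0.594, 0.215] pointing down, gripper open.
Joint ranges: [-3.1, 3.1], [-0.84, 2.19], [0.05, 2.79], [-1.13, 4.28], [0.06, 2.93], [-2.69, 2.69]. Speed limits (rad/s): [2.22, 2.22, 2.79, 3.14, 3.14, 3.14].

### API

Orientations are given as a unit quaternion [x, y, z, w].
In Python, from cell import manip, cams, trace gives the robot as it stands.
- The arm moves only by the tool move_arm, never from a script. Its argument "rows" is one flat list of numbers, 7 for each row, row after row: the shift along the tool's x, y, z in m, then the turn, a rotation vector about the tool's x, y, z in degrees, then the finger opening in m, from 0 to 0.0951. A call has 1 to 8 rows; each row is the pose to reach, as a shift and turn from the pose commanded when the call began, along the tool's axes at that moment; what a row does not reach only later rows make up. A row lasts 1/10 s, in which the tool goes at most 50 mm and 8.59 degrees, less where a joint would pass 70% of its speed; a pose out of reach is approached as far as the arm can. A call with a gripper value outside its range is refused whole. The fingers move at their own pace and stop on an object; "newtons" is the grip in N (left out, the last holds). Time passes only in rows, so rows that repeat a pose let the fingers close. It gives the time, the measured TCP pose, the force and the opening at its end, in the units of the state.
- manip.observe(): the state, without advancing time (a new reading comes with each control period).
- cams.get_image(name): name is "scene" or "side" or "wrist"; returns the picture (384x512x3 uint8, red, green, blue); there is no depth.
- cams.camera_model(name): a dict with "mtx" (3x3 intrinsics, pixels), "pose" (4x4, takes a point from camera to world coordinates). Camera axes: x right, y up, looking along -z (the intrinsics and any distortion apply to the point x, -y, -z); pixel columns grow to the right and rows downward; lengths in m; the calibration is good to about 2 mm. A picture is of the moment at which its call begins: read the wrist's pose just before it. camera_model takes no time and is no camera call; for the wrist camera it gives the pose at the moment of the call.
- manip.finish_job(): hands the job in, once; it reports no verdict.
Trained networks look in the newest picture that a camera, given by its name, has taken for a name from the list of things; names that differ only in an ending like _2 or _b are one class to them, and where a whole thing is asked for, a point or a joint stands for the part that bears it (a point fixed in the world has none). Each returns a list of dicts, best first, with "p" (0 to 1); they miss things now and then, are a little off and sometimes report something else, mostly with a low value. They report only what shows in the picture. A call takes as long as a camera call. They do not tell look-alikes from the thing itself.
- trace(camera, thing): "pixels" (384x512 bool, what is visible of it) and "extent" ([left, top, width, height] in pixels, round what is visible of it).
The state is a dict: "time": time; "qpos": joint angles; "qvel": joint speeds; "joint_torque": joint torques, N m; "tool_pos": TCP position; "orientation": TCP orientation; "force": force on the tool from outside, world axes, zero at the start; "moment": the same for the moment, N m; "opening": finger opening in m.
Only numpy, scipy, OpenCV 4.12 (cv2) and the standard library are available. Lean on these libraries where they do the work, as an engineer would, in place of code of your own. Each camera call takes 0.05 s, during which the arm holds its last target. There are 200 camera calls.

### The job

Close down the forge for the day. First turn the gas knob clockwise until it clicks past its detent and rests at its stop, and only then put a cap on each of the two burner tubes, pressing it straight down until its clips snap under the rim and it sits flat. Hang every horseshoe that stands in the slotted cooling block on the rail, toe up with the bar inside the U and the shoe square across the bar, and leave the hammer, tin and pipe collar alone.

Things in the scene. Friction and masses are not known exactly. Their poses are not given: they have to be found in the camera images.
- forge: fixed grey box forge, 180 (x) x 280 (y) x 145 mm high, open mouth on its -x side. Origin: centre of its underside on the bench; z up. Beside its -y end stands the gas valve: a pedestal 64 mm square and 75 mm high, 50 mm towards -x and 205 mm towards -y of the origin, with the gas knob on top.
- tube_a (a point): centre of the top of a burner tube's rim, an upright tube on the top of the forge; rim 58 mm across, 6 mm thick, tube below it 48 mm across. x, y, z axes as the forge's. The two tubes are 130 mm apart; rim top 70 mm above the forge's roof, 215 mm above the bench.
- tube_b (a point): centre of the top of a burner tube's rim, an upright tube on the top of the forge; rim 58 mm across, 6 mm thick, tube below it 48 mm across. x, y, z axes as the forge's. The two tubes are 130 mm apart; rim top 70 mm above the forge's roof, 215 mm above the bench.
- gas_knob_grip (a point): gas knob on the valve pedestal, grip point on its vertical axis, 110 mm above the bench. Black bar grip 46 mm long (along this point's x), 14 mm thick (along its y; pinch here), 32 mm tall, its top 7 mm above this point, on a disc 48 mm across whose top is 23 mm below this point. The axes turn with the knob.
- gas_knob (a joint): gas knob angle in rad: at 0 the bar lies along the forge's x (gas on; it starts near 0.14), grows clockwise seen from above, 1.4 at the off stop. The detent resists with up to 0.3 N m, hardest near 0.45, and is passed at 0.77; from there the knob clicks over to 1.4 by itself and stays.
- cap_a: burner cap, 55 mm high, 0.15 kg: disc 68 mm across, 19 to 25 mm up, round black grip 24 mm thick above it; under it four sprung clip arms, locating lips between. Pushed straight down on a tube rim (10 to 20 N, within 3 mm of centre, any yaw) the arms spread, then snap under it. Origin: centre, at the arm tips' level, z up; snapped home it is 19 mm below the rim top, disc flat on the rim.
- cap_b: burner cap, 55 mm high, 0.15 kg: disc 68 mm across, 19 to 25 mm up, round black grip 24 mm thick above it; under it four sprung clip arms, locating lips between. Pushed straight down on a tube rim (10 to 20 N, within 3 mm of centre, any yaw) the arms spread, then snap under it. Origin: centre, at the arm tips' level, z up; snapped home it is 19 mm below the rim top, disc flat on the rim.
- block: fixed wooden cooling block, 150 (x) x 230 (y) x 50 mm high, with four slots 14 mm wide and 40 mm deep that run along its x, 46 mm apart along its y. Origin: centre of its underside, z up. Two to four horseshoes stand in the slots.
- shoe0: steel horseshoe, U-shaped, may be absent; stands in a slot of the block, heels down, toe up. 120 mm wide (x), 10 mm thick (y), 125 mm tall (z up), web 22 mm: the toe's top is 125 mm above the origin, its inside 103 mm. Pinch the toe across its thickness from above. 0.35 kg. Origin: midway between the heel ends.
- shoe1: steel horseshoe, U-shaped, may be absent; stands in a slot of the block, heels down, toe up. 120 mm wide (x), 10 mm thick (y), 125 mm tall (z up), web 22 mm: the toe's top is 125 mm above the origin, its inside 103 mm. Pinch the toe across its thickness from above. 0.35 kg. Origin: midway between the heel ends.
- shoe2: steel horseshoe, U-shaped, may be absent; stands in a slot of the block, heels down, toe up. 120 mm wide (x), 10 mm thick (y), 125 mm tall (z up), web 22 mm: the toe's top is 125 mm above the origin, its inside 103 mm. Pinch the toe across its thickness from above. 0.35 kg. Origin: midway between the heel ends.
- shoe3: steel horseshoe, U-shaped, may be absent; stands in a slot of the block, heels down, toe up. 120 mm wide (x), 10 mm thick (y), 125 mm tall (z up), web 22 mm: the toe's top is 125 mm above the origin, its inside 103 mm. Pinch the toe across its thickness from above. 0.35 kg. Origin: midway between the heel ends.
- rail: fixed cooling rail: a horizontal round steel bar, 12 mm diameter, along this body's y, on two posts 16 mm thick at +-130 mm along y, with foot plates 70 mm across. Origin on the bench under the bar's middle, z up.
- rail_mid (a point): middle of the rail's bar, on its axis, 170 mm above the bench; axes as the rail's (y along the bar). A hung shoe's origin is 97 mm below it. There is room for four shoes 50 mm apart.
- hammer: loose hammer, 260 mm long, lying on the bench beside the rail; bystander. Origin at its middle.
- tin: loose tin can, 66 mm across, 100 mm high; bystander. Origin: centre of its underside.
- collar: loose short steel pipe collar, 68 mm across, 50 mm high; bystander. Origin: centre of its underside.
There are look-alikes about, which are no part of the job. Leave any blue, pink or yellow look-alike of the shoe0 alone.

How it is judged:
On the way, in this order (a step that is already met when the one before it is completed fails the run):
1. the gas knob is turned past its detent to off (value of joint gas_knob above 1.25 rad), for 0.2 s.
2. both burner tubes are capped, clips snapped under the rims ((((z of cap_a in the frame of tube_a between -0.022 and -0.0165 m and horizontal distance between cap_a and tube_a below 0.004 m and angle between cap_a's own z axis and vertical below 0.07 rad) and (z of cap_b in the frame of tube_b between -0.022 and -0.0165 m and horizontal distance between cap_b and tube_b below 0.004 m and angle between cap_b's own z axis and vertical below 0.07 rad)) or ((z of cap_a in the frame of tube_b between -0.022 and -0.0165 m and horizontal distance between cap_a and tube_b below 0.004 m and angle between cap_a's own z axis and vertical below 0.07 rad) and (z of cap_b in the frame of tube_a between -0.022 and -0.0165 m and horizontal distance between cap_b and tube_a below 0.004 m and angle between cap_b's own z axis and vertical below 0.07 rad)))), for 0.2 s.
At the end, for the whole second after the job is handed in: Gas knob above 1.25 rad; a cap snapped home on each tube (origin 16.5 to 22 mm below rim top, within 4 mm of its axis, tilt under 0.07 rad); every shoe hangs still on the bar (origin 88 to 104 mm below it, within 30 mm beside, 120 mm along, tilt under 0.3, square within 0.4 rad) (value of joint gas_knob above 1.25 rad and (((z of cap_a in the frame of tube_a between -0.022 and -0.0165 m and horizontal distance between cap_a and tube_a below 0.004 m and angle between cap_a's own z axis and vertical below 0.07 rad) and (z of cap_b in the frame of tube_b between -0.022 and -0.0165 m and horizontal distance between cap_b and tube_b below 0.004 m and angle between cap_b's own z axis and vertical below 0.07 rad)) or ((z of cap_a in the frame of tube_b between -0.022 and -0.0165 m and horizontal distance between cap_a and tube_b below 0.004 m and angle between cap_a's own z axis and vertical below 0.07 rad) and (z of cap_b in the frame of tube_a between -0.022 and -0.0165 m and horizontal distance between cap_b and tube_a below 0.004 m and angle between cap_b's own z axis and vertical below 0.07 rad))) and z of shoe0 in the frame of rail_mid between -0.104 and -0.088 m and x of shoe0 in the frame of rail_mid between -0.03 and 0.03 m and y of shoe0 in the frame of rail_mid between -0.12 and 0.12 m and angle between each of shoe0, shoe1, shoe2, shoe3's own z axis and vertical below 0.3 rad and angle between the y axis of each of shoe0, shoe1, shoe2, shoe3 and the y axis of rail, either way round below 0.4 rad and linear speed of each of shoe0, shoe1, shoe2, shoe3 below 0.03 m/s and z of shoe1 in the frame of rail_mid between -0.104 and -0.088 m and x of shoe1 in the frame of rail_mid between -0.03 and 0.03 m and y of shoe1 in the frame of rail_mid between -0.12 and 0.12 m and z of shoe2 in the frame of rail_mid between -0.104 and -0.088 m and x of shoe2 in the frame of rail_mid between -0.03 and 0.03 m and y of shoe2 in the frame of rail_mid between -0.12 and 0.12 m and z of shoe3 in the frame of rail_mid between -0.104 and -0.088 m and x of shoe3 in the frame of rail_mid between -0.03 and 0.03 m and y of shoe3 in the frame of rail_mid between -0.12 and 0.12 m); the robot touches nothing.
It fails at once if a cap is put on or held close over a burner tube while the gas is still on (value of joint gas_knob below 1.2 rad and (distance between any of cap_a, cap_b and tube_a below 0.025 m or distance between any of cap_a, cap_b and tube_b below 0.025 m)).
It fails at once if the hammer is disturbed (distance of hammer from where it was at the start of the episode above 0.03 m).
It fails at once if the tin is disturbed (distance of tin from where it was at the start of the episode above 0.03 m).
It fails at once if the collar is disturbed (distance of collar from where it was at the start of the episode above 0.03 m).
Of shoe0, shoe1, shoe2, shoe3 only 2 to 4 are there at a start; the rules pass over those that are not, and their reading is None.
At some moment in a run one of cap_a, cap_b may be knocked a few centimetres aside while the robot is not near it.
It also fails if it takes over 210 s, if anything falls off the work surface, if the arm or the gripper's body presses on something with over 40 N, if the wrist force passes 120 N, or if a joint passes its speed limit or range.

## Working session

There is one attempt and no reset: what is moved stays moved. The work goes in short steps, Python scripts to look and compute and a tool call to move; the robot and the scene stay as the last step left them, time stands still between calls to the robot, and variables do not carry over. Pictures are saved under pics/ and viewed, about 12 in all and at most 16, crops included, and the job is handed in when it is done.

Besides the shell and the picture viewer there is one more tool, called after ">>>" as name(argument=value, ...) on one line, values as JSON. move_arm: Moves the arm, as the interface text tells. Its arguments: {"type":"object","properties":{"rows":{"type":"array","items":{"type":"number"}},"newtons":{"type":"number"}},"required":["rows"]}

```bash
ls; mkdir -p pics
cat > h.py <<'E'
import numpy as np, cv2
from cell import manip, cams, trace
def grab(n,save=None):
    m=cams.camera_model(n); im=cams.get_image(n)
    if save: cv2.imwrite('pics/'+save,im[:,:,::-1])
    return im,m
def ray(m,px):
    K=np.array(m['mtx']);P=np.array(m['pose'])
    d=np.linalg.inv(K)@np.array([px[0],px[1],1.]); d=P[:3,:3]@np.array([d[0],-d[1],-d[2]])
    return P[:3,3],d
def onz(m,px,z):
    o,d=ray(m,px); return o+d*(z-o[2])/d[2]
def proj(m,X):
    K=np.array(m['mtx']);P=np.array(m['pose'])
    c=(np.asarray(X,float)-P[:3,3])@P[:3,:3]; c=c*np.array([1,-1,-1]); u=c@K.T
    return u[...,:2]/u[...,2:]
def tri(obs):
    A=np.zeros((3,3));b=np.zeros(3)
    for m,px in obs:
        o,d=ray(m,px); d/=np.linalg.norm(d); M=np.eye(3)-np.outer(d,d); A+=M;b+=M@o
    return np.linalg.solve(A,b)
E
python3 - <<'E'
from h import *
ims=[]
for n in ['scene','side','wrist']:
    im,m=grab(n); print(n,m['mtx'],np.round(m['pose'],3)); ims.append(im[:,:,::-1]); cv2.imwrite(f'pics/{n}0.png',cv2.resize(im[:,:,::-1],(768,576),interpolation=cv2.INTER_CUBIC))
print(manip.observe())
E
```

```text
pics
scene [[347.77793124   0.         257.17404301]
 [  0.         347.77793124 192.34744629]
 [  0.           0.           1.        ]] [[-0.505 -0.701  0.504  1.019]
 [ 0.863 -0.416  0.286  0.268]
 [ 0.01   0.579  0.815  0.982]
 [ 0.     0.     0.     1.   ]]
side [[493.0486212    0.         249.55675165]
 [  0.         493.0486212  190.3471411 ]
 [  0.           0.           1.        ]] [[ 0.996  0.067 -0.06   0.394]
 [-0.09   0.692 -0.716 -1.032]
 [-0.007  0.719  0.695  1.126]
 [ 0.     0.     0.     1.   ]]
wrist [[264.51677091   0.         259.42096703]
 [  0.         264.51677091 190.83497406]
 [  0.           0.           1.        ]] [[ 0.312 -0.918 -0.244  0.127]
 [ 0.95   0.302  0.082  0.617]
 [-0.001 -0.258  0.966  0.384]
 [ 0.     0.     0.     1.   ]]
{'time': 0.15, 'qpos': array([ 1.14738422e+00,  4.91377104e-01,  1.55932732e+00, -1.07824868e-05,
        1.09170323e+00, -1.05615502e-01]), 'qvel': array([-1.87278252e-04, -1.38045156e-03, -2.77766291e-03,  5.83595395e-05,
       -7.48429496e-04, -3.02197614e-04]), 'joint_torque': array([ 1.64304151e-03, -6.12902355e+01, -2.58277452e+01,  6.92215771e-02,
        4.73427947e-02, -1.28408383e-04]), 'tool_pos': array([0.19520899, 0.59353512, 0.21421717]), 'orientation': array([ 0.1116051 ,  0.69827108, -0.11216311,  0.69812695]), 'force': array([0.43882797, 0.65750285, 0.41098484]), 'moment': array([ 0.00601451, -0.0164978 , -0.05272942]), 'opening': 0.0950833403044775}
```

View pics/scene0.png

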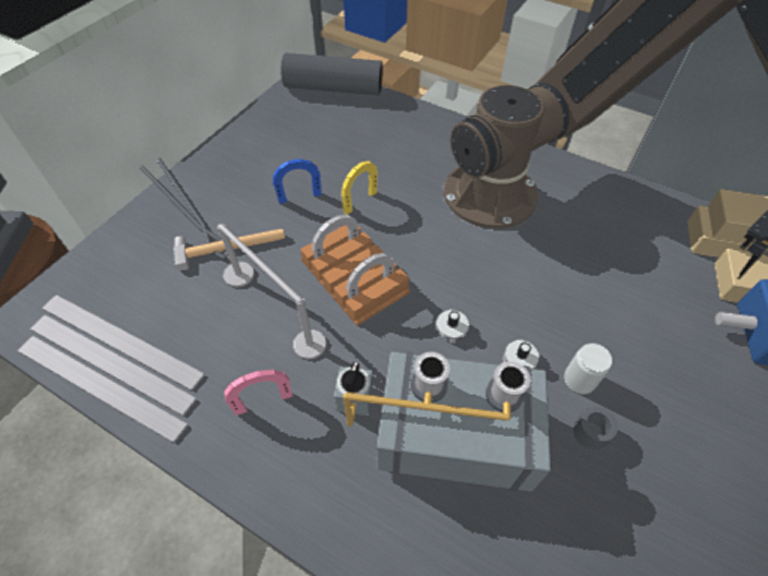

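View pics/side0.png

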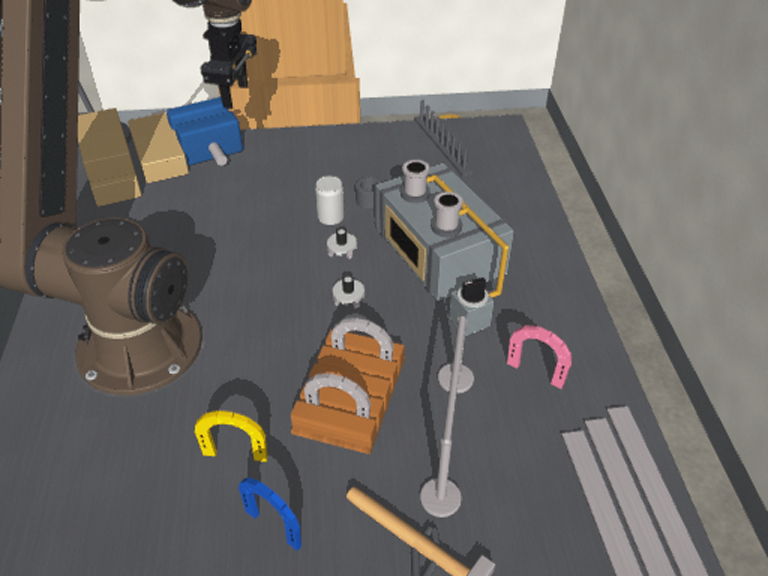

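Run:
```python
from h import *
M={}
for n in ['scene','side']:
    im,m=grab(n); M[n]=m
    for t in ['gas_knob_grip','cap_a','shoe0','block','rail','tin','collar','hammer']:
        for r in trace(n,t):
            p=r['pixels']; ys,xs=np.nonzero(p)
            print(n,t,round(r['p'],2),r['extent'],xs.mean().round(1),ys.mean().round(1))
s=1/1.5
P={'tubeA':[(431,361),(448,200),.215],'tubeB':[(512,376),(415,166),.215],'knobtop':[(354,370),(472,286),.117],
'cap1':[(454,315),(348,279),.055],'cap2':[(524,346),(341,232),.055],
'barend1':[(220,228),(441,455),.17],'barend2':[(301,301),(460,322),.17],
'shoe1top':[(335,221),(338,380),None],'shoe2top':[(371,261),(363,323),None],
'blk':[(362,322),(404,346),.0],'tin':[(595,352),(329,182),.1],'collar':[(598,425),(367,184),.05],'hamHead':[(180,252),(475,570),.03],'hamEnd':[(283,235),(352,492),.02]}
for k,(a,b,z) in P.items():
    a=np.array(a)*s;b=np.array(b)*s
    print(k,tri([(M['scene'],a),(M['side'],b)]).round(3), *( [onz(M['scene'],a,z).round(3)[:2],onz(M['side'],b,z).round(3)[:2]] if z is not None else []))
```

```text
scene gas_knob_grip 0.69 [226.2, 246.4, 17.7, 13.5] 235.5 253.2
scene cap_a 0.84 [335.4, 227.8, 24.7, 14.9] 347.9 235.7
scene cap_a 0.77 [292.0, 207.3, 20.5, 20.9] 301.5 216.1
scene shoe0 0.72 [180.8, 108.5, 36.0, 25.4] 197.2 118.1
scene shoe0 0.62 [150.3, 244.6, 43.4, 28.9] 171.0 257.7
scene shoe0 0.56 [213.3, 144.9, 25.7, 28.4] 223.3 153.6
scene shoe0 0.56 [226.8, 107.2, 26.6, 36.4] 239.5 121.2
scene shoe0 0.29 [230.2, 243.5, 15.3, 19.7] 235.4 252.6
scene block 0.97 [202.1, 151.1, 73.2, 64.6] 236.4 183.0
scene rail 0.93 [146.8, 149.3, 71.8, 91.1] 182.2 197.3
scene rail 0.38 [118.7, 154.9, 68.4, 26.0] 145.9 164.2
scene tin 0.66 [375.6, 228.8, 33.1, 33.6] 391.4 245.8
scene tin 0.48 [336.8, 226.0, 23.5, 16.3] 347.5 235.1
scene collar 0.9 [382.7, 271.8, 29.0, 27.6] 396.4 285.7
side gas_knob_grip 0.49 [308.5, 185.7, 14.0, 21.2] 315.7 193.6
side cap_a 0.82 [219.6, 150.9, 21.0, 19.6] 227.2 162.2
side cap_a 0.57 [223.4, 182.4, 20.7, 23.4] 231.8 194.0
side shoe0 0.91 [132.8, 276.2, 46.4, 30.9] 153.7 287.8
side shoe0 0.9 [339.0, 218.1, 44.8, 40.4] 361.0 232.8
side shoe0 0.85 [200.0, 245.4, 4
[... 460 characters left out ...]
]
tubeB [0.591 0.262 0.216] [0.59  0.263] [0.592 0.263]
knobtop [0.671 0.002 0.106] [0.671 0.008] [ 0.672 -0.012]
cap1 [0.432 0.101 0.053] [0.431 0.102] [0.433 0.097]
cap2 [0.426 0.256 0.053] [0.426 0.257] [0.427 0.252]
barend1 [ 0.547 -0.407  0.148] [ 0.559 -0.39 ] [ 0.543 -0.421]
barend2 [ 0.62  -0.144  0.161] [ 0.622 -0.138] [ 0.619 -0.154]
shoe1top [ 0.393 -0.223  0.125]
shoe2top [ 0.448 -0.095  0.125]
blk [ 0.53  -0.069  0.021] [ 0.516 -0.075] [ 0.535 -0.052]
tin [0.406 0.377 0.107] [0.397 0.38 ] [0.409 0.382]
collar [0.504 0.44  0.044] [0.509 0.437] [0.501 0.434]
hamHead [ 0.585 -0.537  0.027] [ 0.586 -0.533] [ 0.585 -0.539]
hamEnd [ 0.407 -0.374  0.007] [ 0.413 -0.365] [ 0.408 -0.383]
```

```bash
cat >> h.py <<'E'
from scipy.spatial.transform import Rotation as Ro
def Rd(psi):
    c,s=np.cos(psi),np.sin(psi); return np.array([[0,c,s],[0,s,-c],[-1,0,0]])
def plan(p,psi_deg,label='',pose=None):
    """shift & turn from pose (default measured) to TCP p, vertical tool with jaw at psi (mod 180 free)"""
    if pose is None:
        o=manip.observe(); pose=(o['tool_pos'],Ro.from_quat(o['orientation']).as_matrix())
    best=None
    for k in (0,180):
        T=Rd(np.radians(psi_deg+k)); rv=Ro.from_matrix(pose[1].T@T).as_rotvec(degrees=True)
        if best is None or np.linalg.norm(rv)<np.linalg.norm(best[0]): best=(rv,T)
    d=pose[1].T@(np.asarray(p,float)-pose[0])
    print(label,'shift mm',(d*1000).round(1),'rot',best[0].round(2)); return np.asarray(p,float),best[1]
def state():
    o=manip.observe(); R=Ro.from_quat(o['orientation']).as_matrix()
    print('t',round(o['time'],2),'p',(o['tool_pos']*1000).round(1),'psi',np.degrees(np.arctan2(R[1,1],R[0,1])).round(2),'tilt x',R[:,0].round(4),'F',np.round(o['force'],1),'op',round(o['opening']*1000,1),'q',np.round(o['qpos'],2)); return o,R
E
python3 - <<'E'
from h import *
state()
a=plan([.195,.594,.40],15.2,'up')
plan([.62,.02,.40],103,'knob',(np.array([.195,.594,.40]),manip and Ro.from_quat(manip.observe()['orientation']).as_matrix()))
E
```

```text
t 1.05 p [195.3 593.7 214.7] psi 71.79 tilt x [ 1.e-04  1.e-04 -1.e+00] F [1.  0.1 0. ] op 95.1 q [ 1.15  0.49  1.56 -0.    1.09 -0.11]
up shift mm [-185.3    0.2   -0.3] rot [ 5.659e+01 -0.000e+00 -1.000e-02]
knob shift mm [  -0.  -412.5  583.1] rot [-31.21   0.    -0.  ]
```

>>> move_arm(rows=[-0.185,0,0,0,0,0,0.095,-0.185,0,0,0,0,0,0.095,-0.185,0,0,0,0,0,0.095,-0.185,0,0,0,0,0,0.095,-0.185,-0.1,0.14,0,0,0,0.095,-0.185,-0.1,0.14,0,0,0,0.095,-0.185,-0.1,0.14,0,0,0,0.095,-0.185,-0.1,0.14,0,0,0,0.095])

```text
time: 1.85
tool_pos: [0.2985, 0.4523, 0.4001]
orientation: [0.113, 0.698, -0.112, 0.698]
force: [0.9, -0.5, -0.2]
opening: 0.095
```

>>> move_arm(rows=[0,-0.2,0.29,0,0,0,0.095,0,-0.2,0.29,0,0,0,0.095,0,-0.2,0.29,0,0,0,0.095,0,-0.2,0.29,0,0,0,0.095,0,-0.2,0.29,0,0,0,0.095,0,-0.2,0.29,0,0,0,0.095,0,-0.2,0.29,0,0,0,0.095,0,-0.2,0.29,0,0,0,0.095])

```text
time: 2.65
tool_pos: [0.5125, 0.1703, 0.399]
orientation: [0.113, 0.698, -0.114, 0.698]
force: [-0.9, 0.3, -0.9]
opening: 0.0951
```

>>> move_arm(rows=[0,-0.11,0.15,-31,0,0,0.095,0,-0.11,0.15,-31,0,0,0.095,0,-0.11,0.15,-31,0,0,0.095,0,-0.11,0.15,-31,0,0,0.095,0,-0.11,0.15,-31,0,0,0.095,0,-0.11,0.15,-31,0,0,0.095])

```text
time: 3.25
tool_pos: [0.6181, 0.0229, 0.3991]
orientation: [-0.078, 0.703, 0.078, 0.702]
force: [0.4, -0.7, 0.1]
opening: 0.0948
```

Run:
```python
from h import *
state()
im,m=grab('wrist'); cv2.imwrite('pics/w1.png',cv2.resize(im[:,:,::-1],(768,576),interpolation=cv2.INTER_CUBIC))
np.savez('w1.npz',mtx=m['mtx'],pose=m['pose'])
```

```text
t 3.25 p [618.1  22.9 399.1] psi 102.68 tilt x [-1.e-03  4.e-04 -1.e+00] F [ 0.4 -0.7  0.1] op 94.8 q [-0.07  0.36  1.28  0.    1.5  -1.86]
```

View pics/w1.png

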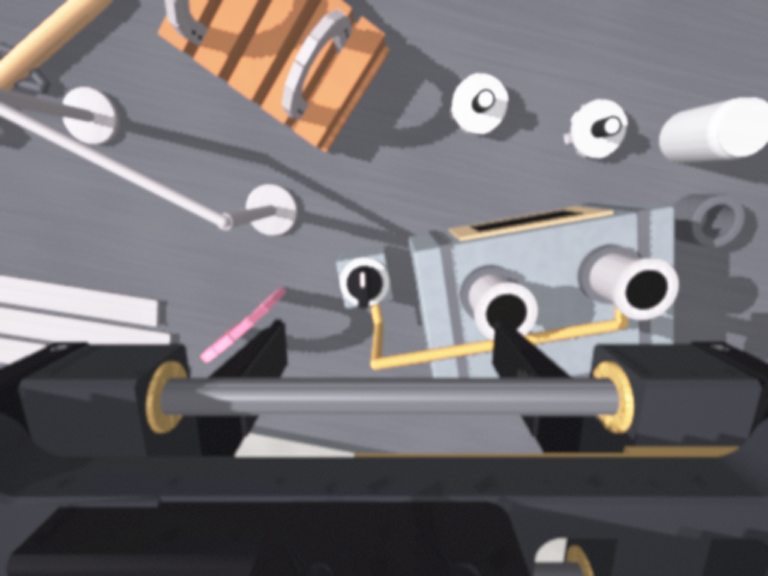

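```bash
cat >> h.py <<'E'
def blob(im,c,r,lo,hi):
    """centroid (px) of grey-in-[lo,hi] component nearest c (512 px coords) within radius r"""
    g=cv2.cvtColor(im,cv2.COLOR_RGB2GRAY); m=((g>=lo)&(g<=hi)).astype(np.uint8)
    w=np.zeros_like(m); cv2.circle(w,(int(c[0]),int(c[1])),int(r),1,-1); m&=w
    n,l,st,ce=cv2.connectedComponentsWithStats(m)
    i=1+np.argmax(st[1:,4]); return ce[i],st[i]
E
python3 - <<'E'
from h import *
im,m=grab('wrist')
s=1/1.5
def up(n,c,r,lo,hi,z):
    p,st=blob(im,np.array(c)*s,r,lo,hi); X=onz(m,p,z); print(n,p.round(1),st,X.round(4)); return X
A=up('A',(507,311),14,0,60,.215); B=up('B',(647,290),16,0,60,.215)
print('dist',np.linalg.norm(A-B),'forge yaw',np.degrees(np.arctan2(*(B-A)[[1,0]]))-90)
mid=(A+B)/2
up('capA',(480,103),22,170,255,.025); up('capB',(599,129),24,170,255,.025)
up('capAgrip',(485,98),8,170,255,.055); up('capBgrip',(613,126),8,170,255,.055)
up('knobdisc',(363,284),20,0,60,.1)
for k,c in {'A':(485,98),'B':(613,126),'K':(363,284)}.items():
    c=(np.array(c)*s).astype(int); cv2.imwrite(f'/tmp/{k}.png',cv2.resize(im[c[1]-25:c[1]+25,c[0]-25:c[0]+25,::-1],(260,260),interpolation=cv2.INTER_NEAREST))
cv2.imwrite('pics/crop1.png',np.hstack([cv2.imread(f'/tmp/{k}.png') for k in 'ABK']))
E
```

```text
A [336.6 208.6] [325 197  24  25 456] [0.6406 0.141  0.215 ]
B [429.7 192.8] [417 181  26  24 474] [0.59   0.2602 0.215 ]
dist 0.1295102493009746 forge yaw 23.003231735419632
capA [318.7  68.5] [ 300   48   39   42 1096] [0.43  0.097 0.025]
capB [396.6  85.2] [ 376   66   42   40 1059] [0.4253 0.2513 0.025 ]
capAgrip [323.4  64.1] [316  57  16  15 134] [0.4277 0.0982 0.055 ]
capBgrip [409.   83.4] [403  76  14  17 128] [0.4243 0.2588 0.055 ]
knobdisc [242.8 190. ] [232 178  22  27 305] [0.6743 0.0058 0.1   ]
```

View pics/crop1.png

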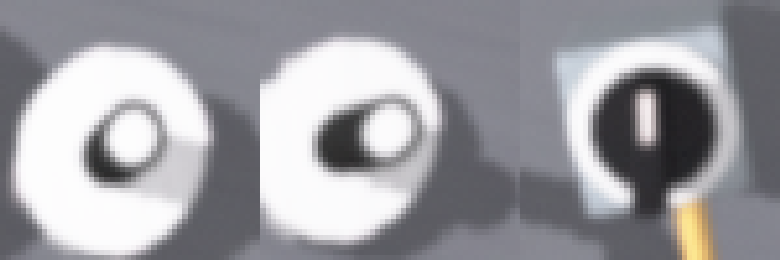

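Run:
```python
from h import *
ms=cams.camera_model('scene');md=cams.camera_model('side');w=np.load('w1.npz');mw={k:w[k] for k in w}
s=1/1.5
c=[(ms,np.array((349,398))*s),(md,np.array((511,247))*s),(mw,np.array((375,365))*s)]
print('pipe corner',tri(c),tri(c[:2]),tri(c[1:]))
c=[(ms,np.array((507,412))*s),(mw,np.array((622,323))*s)]
print('pipe far',tri(c))
for z in (.087,.1,.117): print(z,onz(mw,(243,189.5),z))
print('bar top pts',onz(mw,(242+(648-650)/5.2,189+(118-130)/5.2),.117), onz(mw,(242+(652-650)/5.2,189+(213-130)/5.2),.117),onz(mw,(242+(646-650)/5.2,189+(75-130)/5.2),.117))
plan([.674,.005,.22],105,'above knob')
```

```text
pipe corner [0.74560375 0.03861755 0.16842591] [0.74729735 0.0407535  0.16987795] [0.74918095 0.03636502 0.16664922]
pipe far [0.63378888 0.27877254 0.17677274]
0.087 [0.67690707 0.00511006 0.087     ]
0.1 [0.67342423 0.00518246 0.1       ]
0.117 [0.66886974 0.00527714 0.117     ]
bar top pts [0.66440718 0.00185992 0.117     ] [0.69714251 0.01003901 0.117     ] [ 0.64999399 -0.00180681  0.117     ]
above knob shift mm [179.9 -31.1  50.7] rot [-2.21  0.01 -0.02]
```

>>> move_arm(rows=[0,-0.031,0.051,-2,0,0,0.06,0,-0.031,0.051,-2,0,0,0.06,0.05,-0.031,0.051,-2,0,0,0.06,0.1,-0.031,0.051,-2,0,0,0.06,0.15,-0.031,0.051,-2,0,0,0.06,0.2,-0.031,0.051,-2,0,0,0.06,0.24,-0.031,0.051,-2,0,0,0.06,0.24,-0.031,0.051,-2,0,0,0.06])

```text
time: 4.15
tool_pos: [0.672, 0.0056, 0.1551]
orientation: [-0.091, 0.704, 0.092, 0.698]
force: [-0.3, -0.3, -0.3]
opening: 0.0603
```

Run:
```python
from h import *
state()
im,m=grab('wrist'); cv2.imwrite('pics/w2.png',cv2.resize(im[60:300,90:410,::-1],(800,600),interpolation=cv2.INTER_CUBIC))
plan([.6745,.004,.104],104.5,'grasp')
print('proj bar ends at expected',proj(m,[[.6745+.023*np.cos(.257),.004+.023*np.sin(.257),.117],[.6745-.023*np.cos(.257),.004-.023*np.sin(.257),.117]]))
```

```text
t 4.15 p [672.    5.6 155.1] psi 104.82 tilt x [-0.0083  0.001  -1.    ] F [-0.3 -0.3 -0.3] op 60.3 q [-0.09  0.62  1.49  0.    1.04 -1.92]
grasp shift mm [54.8 -1.5  0.6] rot [ 0.33 -0.18 -0.08]
proj bar ends at expected [[255.8874624  238.49453775]
 [255.79754519 185.97256715]]
```

View pics/w2.png

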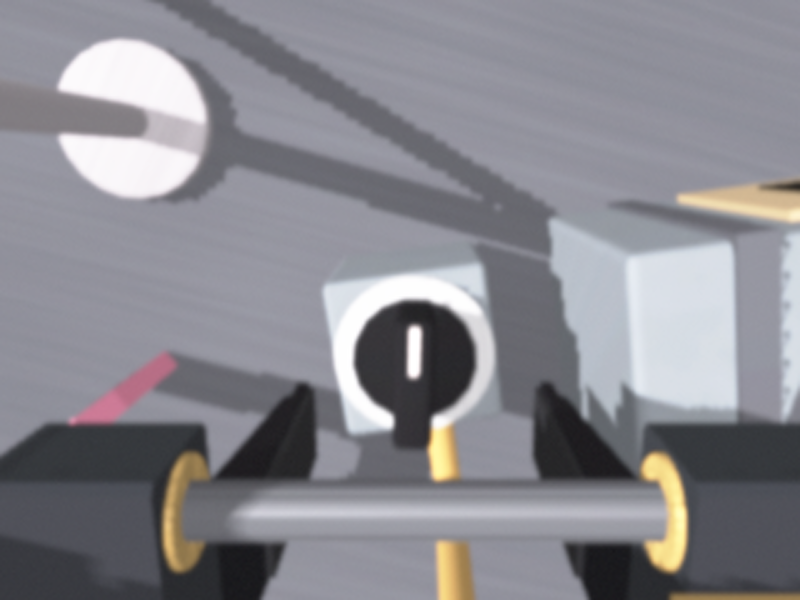

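>>> move_arm(rows=[0.03,-0.0015,0.001,0.3,0,0,0.06,0.05,-0.0015,0.001,0.3,0,0,0.06,0.05,-0.0015,0.001,0.3,0,0,0.06,0.05,-0.0015,0.001,0.3,0,0,0.01,0.05,-0.0015,0.001,0.3,0,0,0.01,0.05,-0.0015,0.001,0.3,0,0,0.01,0.05,-0.0015,0.001,0.3,0,0,0.01,0.05,-0.0015,0.001,0.3,0,0,0.01], newtons=40)

```text
time: 5.0
tool_pos: [0.6762, 0.0029, 0.1102]
orientation: [-0.089, 0.701, 0.089, 0.702]
force: [-0.4, 0.7, -0.2]
opening: 0.0256
```

Run:
```python
from h import *
state()
```

```text
t 5.0 p [676.2   2.9 110.2] psi 104.49 tilt x [ 7.e-04  1.e-04 -1.e+00] F [-0.4  0.7 -0.2] op 25.6 q [-0.09  0.67  1.52  0.    0.95 -1.92]
```

>>> move_arm(rows=[0.006,0.0,-0.001,0,0,0,0.024,0.006,0.0,-0.001,0,0,0,0.024,0.006,0.0,-0.001,0,0,0,0.005,0.006,0.0,-0.001,0,0,0,0.005,0.006,0.0,-0.001,0,0,0,0.005,0.006,0.0,-0.001,0,0,0,0.005], newtons=40)

```text
time: 5.6
tool_pos: [0.675, 0.0028, 0.1035]
orientation: [-0.089, 0.702, 0.089, 0.701]
force: [0.0, 1.4, -0.5]
opening: 0.0137
```

Run:
```python
from h import *
state()
```

```text
t 5.6 p [675.    2.8 103.5] psi 104.49 tilt x [-2.e-04  2.e-04 -1.e+00] F [ 0.   1.4 -0.5] op 13.7 q [-0.09  0.68  1.53  0.    0.93 -1.92]
```

Gripped (13.7 mm, little side force). Turn clockwise about tool +x.

>>> move_arm(rows=[0,0,0,6,0,0,0.005,0,0,0,12,0,0,0.005,0,0,0,18,0,0,0.005,0,0,0,24,0,0,0.005,0,0,0,30,0,0,0.005,0,0,0,36,0,0,0.005,0,0,0,42,0,0,0.005,0,0,0,45,0,0,0.005])

```text
time: 6.4
tool_pos: [0.6752, 0.0035, 0.1035]
orientation: [0.188, 0.682, -0.187, 0.682]
force: [1.7, 6.2, -1.4]
opening: 0.0135
```

Run:
```python
from h import *
o,R=state(); print(o['moment'])
```

```text
t 6.4 p [675.2   3.5 103.5] psi 59.25 tilt x [ 2.0e-04  1.3e-03 -1.0e+00] F [ 1.7  6.2 -1.4] op 13.5 q [-0.09  0.68  1.53  0.    0.93 -1.13]
[ 1.10279507 -0.24747835 -0.17353666]
```

>>> move_arm(rows=[0,0,0,7,0,0,0.005,0,0,0,14,0,0,0.005,0,0,0,20,0,0,0.005,0,0,0,25,0,0,0.005,0,0,0,25,0,0,0.04,0,0,0,25,0,0,0.04,0,0,0,25,0,0,0.04])

```text
time: 7.1
tool_pos: [0.6751, 0.0024, 0.1038]
orientation: [0.329, 0.626, -0.329, 0.626]
force: [-0.3, -0.1, -0.4]
opening: 0.0324
```

Run:
```python
from h import *
o,R=state(); print(o['moment'])
im,m=grab('wrist'); cv2.imwrite('pics/w3.png',im[:,:,::-1])
plan([.676,.003,.3],34,'up')
```

```text
t 7.1 p [675.1   2.4 103.8] psi 34.55 tilt x [ 2.e-04 -2.e-04 -1.e+00] F [-0.3 -0.1 -0.4] op 32.4 q [-0.09  0.68  1.53 -0.    0.93 -0.7 ]
[-0.04202356  0.00801945  0.00695526]
up shift mm [-196.3    1.1    0. ] rot [ 0.54  0.01 -0.  ]
```

View pics/w3.png

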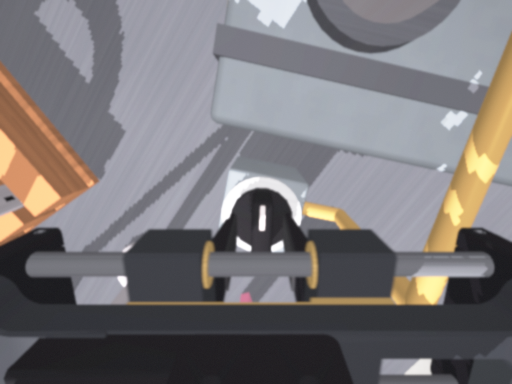

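>>> move_arm(rows=[-0.196,0,0,0,0,0,0.05,-0.196,0,0,0,0,0,0.05,-0.196,0,0,0,0,0,0.05,-0.196,0,0,0,0,0,0.05,-0.196,0,0,0,0,0,0.05])

```text
time: 7.65
tool_pos: [0.6767, 0.0023, 0.307]
orientation: [0.331, 0.622, -0.328, 0.629]
force: [0.4, -0.6, 0.3]
opening: 0.05
```

>>> move_arm(rows=[0,-0.15,-0.218,64.5,0,0,0.05,0,-0.15,-0.218,64.5,0,0,0.05,0,-0.15,-0.218,64.5,0,0,0.05,0,-0.15,-0.218,64.5,0,0,0.05,0,-0.15,-0.218,64.5,0,0,0.05,0.04,-0.15,-0.218,64.5,0,0,0.05,0.08,-0.15,-0.218,64.5,0,0,0.05,0.12,-0.15,-0.218,64.5,0,0,0.05])

```text
time: 8.45
tool_pos: [0.4273, 0.0975, 0.1787]
orientation: [0.614, 0.352, -0.613, 0.352]
force: [1.8, 0.7, 0.7]
opening: 0.0499
```

>>> move_arm(rows=[0,0,0,0,0,0,0.05,0,0,0,0,0,0,0.05])

```text
time: 8.65
tool_pos: [0.4282, 0.0973, 0.18]
orientation: [-0.612, -0.355, 0.612, -0.354]
force: [1.1, 0.4, 0.7]
opening: 0.05
```

Run:
```python
from h import *
o,R=state()
im,m=grab('wrist'); cv2.imwrite('pics/w4.png',im[:,:,::-1])
print(proj(m,[[.428,.098,.055],[.428,.098,.025]]))
for r in trace('wrist','cap_a'): print(r['p'],r['extent'])
```

```text
t 8.65 p [428.2  97.3 180. ] psi -29.86 tilt x [-1.2e-03 -1.0e-04 -1.0e+00] F [1.1 0.4 0.7] op 50.0 q [0.07 0.28 2.04 0.   0.83 0.59]
[[259.28109266 185.64465907]
 [259.29522712 179.9424303 ]]
0.82 [157.4, 27.3, 61.8, 66.1]
0.63 [234.9, 153.1, 52.1, 51.0]
```

View pics/w4.png

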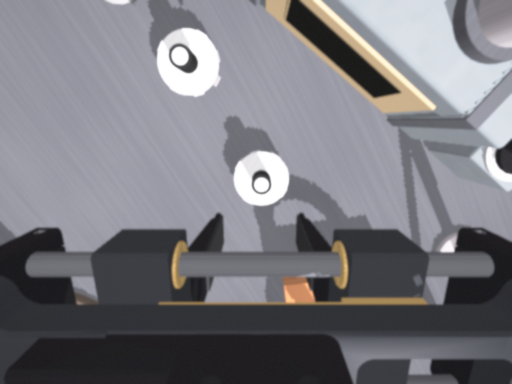

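```bash
cat >> h.py <<'E'
def disc(im,m,X,diam,lo=150,out=1.35,tol=None):
    """refine centre of bright disc/rim of given diameter around world X (centre at its height): convex hull of bright mask, ellipse->centre"""
    X=np.array(X,float)
    for it in range(3):
        t=np.linspace(0,2*np.pi,60); ring=X+np.c_[np.cos(t),np.sin(t),0*t]*diam/2*out
        w=np.zeros(im.shape[:2],np.uint8); cv2.fillConvexPoly(w,proj(m,ring).round().astype(np.int32),1)
        g=cv2.cvtColor(im,cv2.COLOR_RGB2GRAY); b=((g>=lo).astype(np.uint8)&w)
        n,l,st,ce=cv2.connectedComponentsWithStats(b); i=1+np.argmax(st[1:,4])
        pts=np.argwhere(l==i)[:,::-1].astype(np.float32); hull=cv2.convexHull(pts)[:,0]
        P=np.array([onz(m,p,X[2])[:2] for p in hull]).astype(np.float32)
        # dense contour then circle lsq
        A=np.c_[2*P,np.ones(len(P))]; s=np.linalg.lstsq(A,(P**2).sum(1),rcond=None)[0]
        X[:2]=s[:2]; r=np.sqrt(s[2]+s[0]**2+s[1]**2)
    return X,r
E
python3 - <<'E'
from h import *
im,m=grab('wrist')
g=cv2.cvtColor(im,cv2.COLOR_RGB2GRAY); print(g[179,225:300:3])
X,r=disc(im,m,[.428,.098,.025],.068); print('disc',X,r)
p,st=blob(im,(261,184),6,140,255); print('grip top',p,st,onz(m,p,.055))
X2,r=disc(im,m,[.4243,.257,.025],.068); print('cap2 disc',X2,r)
plan([X[0],X[1],.060],-30,'a')
E
```

```text
[160 159 167 253 255 255 255 255 251  80 159 250 252 217  80 252 255 255
 255 255 255 144 111 110 112]
disc [0.42481374 0.10130318 0.025     ] 0.04486492555360295
grip top [261. 184.] [255 178  13  13 113] [0.43171961 0.09856731 0.055     ]
cap2 disc [0.42368736 0.25447609 0.025     ] 0.045527387712463147
a shift mm [121.2  -5.8  -1.2] rot [ 0.08 -0.09 -0.13]
```

Run:
```python
from h import *
im,m=grab('wrist')
X,r=disc(im,m,[.430,.098,.025],.068,lo=215); print('disc',X,r)
p,st=blob(im,(261,184),9,190,255); print('grip top',p,st)
X3,r=disc(im,m,[.430,.098,.055],.022,lo=190,out=1.2); print('top',X3,r)
X2,r=disc(im,m,[.4243,.257,.025],.068,lo=215); print('cap2 disc',X2,r)
plan([X[0],X[1],.1],-30,'a')
```

```text
disc [0.43021806 0.09817726 0.025     ] 0.034620257227934034
grip top [259.98863636 184.96022727] [253 178  15  15 176]
top [0.43014477 0.09809732 0.055     ] 0.008435439744310307
cap2 disc [0.42572903 0.25363304 0.025     ] 0.035537057761508124
a shift mm [81.1  0.6 -1.3] rot [ 0.05 -0.09 -0.13]
```

>>> move_arm(rows=[0.05,0.0006,-0.0013,0,0,0,0.05,0.1,0.0006,-0.0013,0,0,0,0.05,0.13,0.0006,-0.0013,0,0,0,0.05,0.151,0.0006,-0.0013,0,0,0,0.05,0.151,0.0006,-0.0013,0,0,0,0.01,0.151,0.0006,-0.0013,0,0,0,0.01,0.151,0.0006,-0.0013,0,0,0,0.01,0.151,0.0006,-0.0013,0,0,0,0.01], newtons=40)

```text
time: 9.65
tool_pos: [0.43, 0.0983, 0.0299]
orientation: [0.613, 0.353, -0.611, 0.354]
force: [0.1, 1.7, 0.9]
opening: 0.0238
```

Run:
```python
from h import *
o,R=state()
p=o['tool_pos']
a=plan([p[0],p[1],.31],-30,'up')
plan([.6406,.141,.31],-30,'over A',a)
plan([.59,.2602,.31],-30,'over B',a)
```

```text
t 9.65 p [430.   98.3  29.9] psi -30.0 tilt x [ 2.7e-03  3.0e-04 -1.0e+00] F [0.1 1.7 0.9] op 23.8 q [0.07 0.56 2.17 0.   0.41 0.6 ]
up shift mm [-280.1    0.6   -0.4] rot [ 0.   -0.09 -0.13]
over A shift mm [   0.   161.1 -142.3] rot [0. 0. 0.]
over B shift mm [   0.    57.6 -220.2] rot [0. 0. 0.]
```

>>> move_arm(rows=[-0.31,0,0,0,0,0,0.01,-0.31,0,0,0,0,0,0.01,-0.31,0,0,0,0,0,0.01,-0.31,0,0,0,0,0,0.01,-0.31,0,0,0,0,0,0.01,-0.31,0,0,0,0,0,0.01,-0.31,0,0,0,0,0,0.01])

```text
time: 10.35
tool_pos: [0.4298, 0.0983, 0.3446]
orientation: [0.615, 0.352, -0.609, 0.355]
force: [0.6, -0.0, -1.5]
opening: 0.0237
```

>>> move_arm(rows=[0,0.138,-0.07,0,0,0,0.01,0,0.138,-0.07,0,0,0,0.01,0,0.138,-0.07,0,0,0,0.01,0,0.138,-0.07,0,0,0,0.01,0,0.138,-0.07,0,0,0,0.01,0,0.138,-0.07,0,0,0,0.01])

```text
time: 10.95
tool_pos: [0.5825, 0.0899, 0.3384]
orientation: [-0.612, -0.354, 0.613, -0.353]
force: [-0.0, 1.0, -0.5]
opening: 0.0233
```

Run:
```python
from h import *
o,R=state()
im,m=grab('wrist'); cv2.imwrite('pics/w5.png',im[:,:,::-1])
for X in ([.6406,.141,.215],[.59,.2602,.215]):
    for lo in (180,210,235): print(lo,disc(im,m,X,.058,lo=lo,out=1.15))
    p=proj(m,X);q,st=blob(im,p,14,0,70); print(p,q,st,onz(m,q,.215))
```

```text
t 10.95 p [582.5  89.9 338.4] psi -30.0 tilt x [-1.e-03  1.e-04 -1.e+00] F [-0.   1.  -0.5] op 23.3 q [0.04 0.34 1.47 0.   1.33 0.56]
180 (array([0.64084783, 0.14139838, 0.215     ]), np.float64(0.03260147197191641))
210 (array([0.64055468, 0.14106634, 0.215     ]), np.float64(0.03198953106322869))
235 (array([0.64112935, 0.14076084, 0.215     ]), np.float64(0.028602197724210365))
[282.85496119 119.94202941] [282. 119.] [268 105  29  29 613] [0.64027573 0.14230993 0.215     ]
180 (array([0.58681758, 0.25958436, 0.215     ]), np.float64(0.03194511017848031))
210 (array([0.62278048, 0.25653237, 0.215     ]), np.float64(0.023564654089933093))
235 (array([0.6182832 , 0.26868166, 0.215     ]), np.float64(0.01364105755728788))
[180.56576842  38.74537726] [180.  38.] [166  24  29  29 613] [0.5898897  0.26103067 0.215     ]
```

View pics/w5.png

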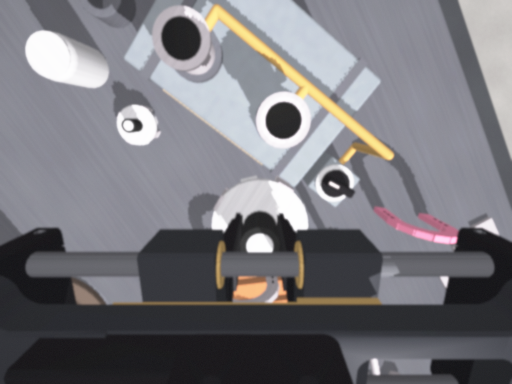

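Run:
```python
from h import *
o,R=state(); m=cams.camera_model('wrist')
T=o['tool_pos']; t=np.radians(np.arange(0,360,15)); c=T+R[:,0]*.005
P=proj(m,c+np.c_[np.cos(t),np.sin(t),0*t]*.034); print('pred disc left/right/top',P[:,0].min(),P[:,0].max(),P[:,1].min())
a=plan([.6409,.1409,.30],-30,'over A')
plan([.6409,.1409,.245],-30,'contact',a)
```

```text
t 11.0 p [582.4  90.  338.9] psi -29.99 tilt x [-0.e+00  1.e-04 -1.e+00] F [-0.3  0.6 -1.9] op 23.4 q [0.04 0.34 1.47 0.   1.33 0.56]
pred disc left/right/top 211.85628622345777 307.8992327172203 179.91379144288067
over A shift mm [ 39.   25.2 -73.3] rot [ 0.01 -0.    0.01]
contact shift mm [55.  0.  0.] rot [0. 0. 0.]
```

>>> move_arm(rows=[0,0.0252,-0.0733,0,0,0,0.01,0,0.0252,-0.0733,0,0,0,0.01,0,0.0252,-0.0733,0,0,0,0.01,0.03,0.0252,-0.0733,0,0,0,0.01,0.06,0.0252,-0.0733,0,0,0,0.01,0.08,0.0252,-0.0733,0,0,0,0.01,0.087,0.0252,-0.0733,0,0,0,0.01,0.087,0.0252,-0.0733,0,0,0,0.01], newtons=50)

```text
time: 11.8
tool_pos: [0.6414, 0.1405, 0.2519]
orientation: [-0.612, -0.354, 0.613, -0.353]
force: [-0.3, -1.0, -1.1]
opening: 0.0229
```

Run:
```python
from h import *
state(); plan([.6409,.1409,.245],-30,'contact')
for n in ('scene','side'):
    im,m=grab(n); c=proj(m,[.6409,.1409,.215]).astype(int); cv2.imwrite(f'/tmp/{n}.png',cv2.resize(im[c[1]-35:c[1]+35,c[0]-40:c[0]+40,::-1],(400,350),interpolation=cv2.INTER_CUBIC))
cv2.imwrite('pics/p1.png',np.hstack([cv2.imread(f'/tmp/{n}.png') for n in ('scene','side')]))
```

```text
t 11.8 p [641.4 140.5 251.9] psi -30.01 tilt x [-6.e-04 -0.e+00 -1.e+00] F [-0.3 -1.  -1.1] op 22.9 q [0.12 0.51 1.43 0.   1.21 0.64]
contact shift mm [ 6.9 -0.6 -0.1] rot [-0.01  0.02  0.03]
```

View pics/p1.png

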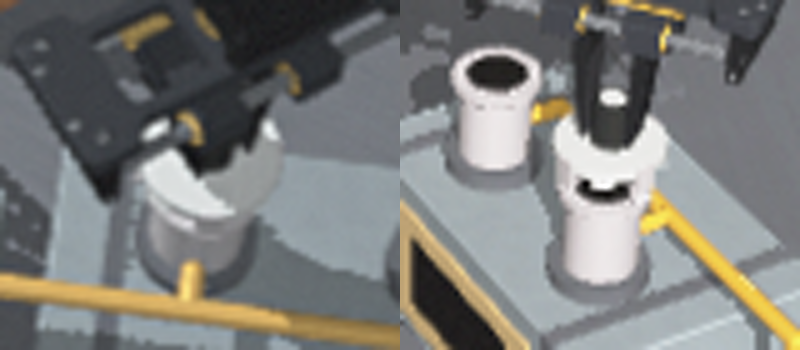

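Cap held above tube A and looks concentric (side crop, cap ~(610,150), rim ~(605,195)). Press down in steps.

>>> move_arm(rows=[0.004,0,0,0,0,0,0.01,0.007,0,0,0,0,0,0.01,0.01,0,0,0,0,0,0.01,0.013,0,0,0,0,0,0.01,0.016,0,0,0,0,0,0.01,0.018,0,0,0,0,0,0.01])

```text
time: 12.5
tool_pos: [0.6427, 0.1408, 0.235]
orientation: [0.613, 0.353, -0.612, 0.354]
force: [0.2, 0.2, -0.2]
opening: 0.0233
```

>>> move_arm(rows=[0.003,0,0,0,0,0,0.01,0.005,0,0,0,0,0,0.01,0.007,0,0,0,0,0,0.01,0.008,0,0,0,0,0,0.01,0.008,0,0,0,0,0,0.01])

```text
time: 13.0
tool_pos: [0.6421, 0.1406, 0.2262]
orientation: [0.612, 0.353, -0.612, 0.354]
force: [-3.3, -0.8, 6.4]
opening: 0.0233
```

Run:
```python
from h import *
state()
```

```text
t 13.0 p [642.1 140.6 226.2] psi -30.01 tilt x [ 2.e-04  0.e+00 -1.e+00] F [-3.3 -0.8  6.4] op 23.3 q [0.12 0.53 1.46 0.   1.15 0.64]
```

>>> move_arm(rows=[0.001,0,0,0,0,0,0.01,0.002,0,0,0,0,0,0.01,0.002,0,0,0,0,0,0.01])

```text
time: 13.3
tool_pos: [0.6421, 0.1406, 0.2261]
orientation: [0.613, 0.353, -0.612, 0.354]
force: [-8.3, -2.4, 19.4]
opening: 0.0227
```

Run:
```python
from h import *
state()
```

```text
t 13.3 p [642.1 140.6 226.1] psi -30.01 tilt x [ 1.9e-03  2.0e-04 -1.0e+00] F [-8.3 -2.4 19.4] op 22.7 q [ 0.12  0.53  1.46 -0.    1.15  0.64]
```

>>> move_arm(rows=[0.001,0,0,0,0,0,0.01,0.001,0,0,0,0,0,0.01,-0.002,0,0,0,0,0,0.01,-0.002,0,0,0,0,0,0.05,-0.002,0,0,0,0,0,0.05,-0.05,0,0,0,0,0,0.05,-0.1,0,0,0,0,0,0.05,-0.1,0,0,0,0,0,0.05])

```text
time: 14.1
tool_pos: [0.6439, 0.1409, 0.33]
orientation: [0.616, 0.352, -0.609, 0.355]
force: [-0.3, 0.0, -0.4]
opening: 0.0494
```

Run:
```python
from h import *
state()
im,m=grab('side'); c=proj(m,[.6409,.1409,.215]).astype(int); a=cv2.resize(im[c[1]-35:c[1]+35,c[0]-40:c[0]+40,::-1],(400,350),interpolation=cv2.INTER_CUBIC)
X=[.6409,.1409,.215]
print('side grip top expect z.251',proj(m,[.6409,.1409,.251]),c)
im,m=grab('scene'); c=proj(m,X).astype(int); b=cv2.resize(im[c[1]-35:c[1]+35,c[0]-40:c[0]+40,::-1],(400,350),interpolation=cv2.INTER_CUBIC)
im,m=grab('wrist'); cv2.imwrite('pics/w6.png',im[:,:,::-1])
print(disc(im,m,[.6409,.1409,.221],.068,lo=215,out=1.2),proj(m,[.6409,.1409,.221]))
cv2.imwrite('pics/p2.png',np.hstack([b,a]))
for r in trace('scene','cap_a')+trace('side','cap_a'): print(r['p'],r['extent'])
```

```text
t 14.1 p [643.9 140.9 330. ] psi -30.01 tilt x [ 0.01    0.0013 -0.9999] F [-0.3  0.  -0.4] op 49.4 q [0.12 0.46 1.31 0.   1.37 0.64]
side grip top expect z.251 [298.77973954 123.29354803] [298 132]
(array([0.64438444, 0.13998856, 0.221     ]), np.float64(0.04022175282358819)) [258.29465038 191.70598119]
0.85 [272.7, 233.2, 28.1, 28.9]
0.72 [116.3, 153.1, 72.0, 24.8]
0.65 [336.4, 224.5, 22.8, 17.1]
0.81 [290.7, 121.8, 20.5, 23.9]
0.49 [219.2, 151.1, 18.9, 17.9]
```

View pics/p2.png

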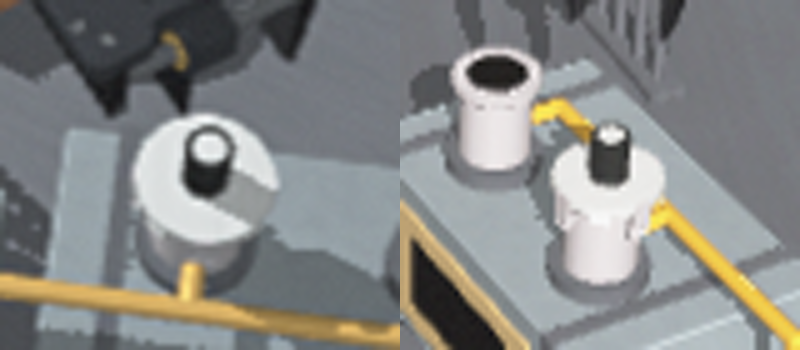

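>>> move_arm(rows=[0,-0.245,0.0115,0,0,0,0.05,0,-0.245,0.0115,0,0,0,0.05,0,-0.245,0.0115,0,0,0,0.05,0,-0.245,0.0115,0,0,0,0.05,0.03,-0.245,0.0115,0,0,0,0.05,0.08,-0.245,0.0115,0,0,0,0.05,0.13,-0.245,0.0115,0,0,0,0.05,0.15,-0.245,0.0115,0,0,0,0.05])

```text
time: 15.15
tool_pos: [0.4219, 0.2526, 0.1694]
orientation: [-0.61, -0.354, 0.614, -0.353]
force: [0.6, -0.6, 1.0]
opening: 0.0506
```

Run:
```python
from h import *
state()
im,m=grab('wrist'); cv2.imwrite('pics/w7.png',im[:,:,::-1])
X,r=disc(im,m,[.4257,.2536,.025],.068,lo=215,out=1.2); print('disc',X,r)
X3,r=disc(im,m,[X[0],X[1],.055],.022,lo=190,out=1.2); print('top',X3,r)
plan([X[0],X[1],.030],-30,'g')
```

```text
t 15.15 p [421.9 252.6 169.4] psi -29.96 tilt x [-0.0056 -0.0023 -1.    ] F [ 0.6 -0.6  1. ] op 50.6 q [0.41 0.36 1.93 0.   0.86 0.93]
disc [0.42556314 0.25601714 0.025     ] 0.03420524540158064
top [0.42562013 0.25656735 0.055     ] 0.008203855345313125
g shift mm [137.5   2.4  -6.3] rot [0.01 0.41 0.31]
```

>>> move_arm(rows=[0,0,0,0,0,0,0.05,0,0,0,0,0,0,0.05,0,0,0,0,0,0,0.05])

```text
time: 15.5
tool_pos: [0.4249, 0.2534, 0.1749]
orientation: [0.613, 0.353, -0.612, 0.354]
force: [0.2, 0.0, 1.3]
opening: 0.05
```

Run:
```python
from h import *
state()
im,m=grab('wrist')
X,r=disc(im,m,[.4257,.2536,.025],.068,lo=215,out=1.2); print('disc',X,r)
X3,r=disc(im,m,[X[0],X[1],.055],.022,lo=190,out=1.2); print('top',X3,r)
plan([X[0],X[1],.030],-30,'g')
```

```text
t 15.5 p [424.9 253.4 174.9] psi -30.02 tilt x [ 0.002  0.001 -1.   ] F [0.2 0.  1.3] op 50.0 q [0.4  0.36 1.92 0.   0.86 0.93]
disc [0.42522551 0.2557569  0.025     ] 0.03456108930299346
top [0.42516847 0.25613296 0.055     ] 0.008260582566646154
g shift mm [144.9  -1.   -2. ] rot [-0.01 -0.1  -0.07]
```

>>> move_arm(rows=[0.05,-0.001,-0.002,0,0,0,0.05,0.1,-0.001,-0.002,0,0,0,0.05,0.13,-0.001,-0.002,0,0,0,0.05,0.145,-0.001,-0.002,0,0,0,0.05,0.145,-0.001,-0.002,0,0,0,0.01,0.145,-0.001,-0.002,0,0,0,0.01,0.145,-0.001,-0.002,0,0,0,0.01,0.145,-0.001,-0.002,0,0,0,0.01], newtons=50)

```text
time: 16.35
tool_pos: [0.425, 0.2558, 0.0299]
orientation: [0.613, 0.353, -0.612, 0.354]
force: [0.5, 0.1, 0.7]
opening: 0.0231
```

Run:
```python
from h import *
o,R=state()
a=plan(o['tool_pos']+[0,0,.31],-30,'up')
plan([.548,.205,a[0][2]],-30,'look',a)
plan([.59,.260,a[0][2]],-30,'B',a)
```

```text
t 16.35 p [425.  255.8  29.9] psi -30.01 tilt x [ 0.0022  0.001  -1.    ] F [0.5 0.1 0.7] op 23.1 q [0.41 0.6  2.04 0.   0.5  0.93]
up shift mm [-310.     0.4   -0.6] rot [-0.01 -0.11 -0.08]
look shift mm [  0.  131.9 -17.5] rot [0. 0. 0.]
B shift mm [  0.  140.8 -86.2] rot [0. 0. 0.]
```

>>> move_arm(rows=[-0.31,0,0,0,0,0,0.01,-0.31,0,0,0,0,0,0.01,-0.31,0,0,0,0,0,0.01,-0.31,0,0,0,0,0,0.01,-0.31,0,0,0,0,0,0.01,-0.31,0,0,0,0,0,0.01,-0.31,0,0,0,0,0,0.01])

```text
time: 17.05
tool_pos: [0.4251, 0.2559, 0.3448]
orientation: [0.616, 0.353, -0.609, 0.354]
force: [0.2, -0.0, -2.2]
opening: 0.0234
```

>>> move_arm(rows=[0,0.132,-0.0175,0,0,0,0.01,0,0.132,-0.0175,0,0,0,0.01,0,0.132,-0.0175,0,0,0,0.01,0,0.132,-0.0175,0,0,0,0.01,0,0.132,-0.0175,0,0,0,0.01,0,0.132,-0.0175,0,0,0,0.01])

```text
time: 17.65
tool_pos: [0.5465, 0.2049, 0.3386]
orientation: [-0.612, -0.354, 0.612, -0.354]
force: [0.3, -0.4, -0.9]
opening: 0.0233
```

Run:
```python
from h import *
o,R=state()
im,m=grab('wrist'); cv2.imwrite('pics/w8.png',im[:,:,::-1])
for lo in (210,225,235,245): print(lo,disc(im,m,[.59,.2602,.215],.058,lo=lo,out=1.12))
p=proj(m,[.59,.2602,.215]);q,st=blob(im,p,17,0,70); print(p,q,st,onz(m,q,.215))
print('capA', disc(im,m,[.6409,.1409,.221],.068,lo=235,out=1.15))
t=np.radians(np.arange(0,360,5)); c=o['tool_pos']+R[:,0]*.005
P=proj(m,c+np.c_[np.cos(t),np.sin(t),0*t]*.034); print('pred disc l/r/t',P[:,0].min(),P[:,0].max(),P[:,1].min())
g=cv2.cvtColor(im,cv2.COLOR_RGB2GRAY); print(g[172:190,252],g[210,205:220],g[210,300:314])
```

```text
t 17.65 p [546.5 204.9 338.6] psi -29.98 tilt x [-5.e-04  1.e-04 -1.e+00] F [ 0.3 -0.4 -0.9] op 23.3 q [0.25 0.33 1.48 0.   1.33 0.77]
210 (array([0.58782993, 0.25766021, 0.215     ]), np.float64(0.031827269429012865))
225 (array([0.59117154, 0.26052261, 0.215     ]), np.float64(0.029411293642502834))
235 (array([0.59030024, 0.26041098, 0.215     ]), np.float64(0.028308646671739858))
245 (array([0.59052092, 0.26080789, 0.215     ]), np.float64(0.0269815428585197))
[269.02916247 123.50639399] [269.08220721 122.92342342] [253 106  33  35 888] [0.59034741 0.26069956 0.215     ]
capA (array([0.64200526, 0.14068695, 0.221     ]), np.float64(0.03416715306445781))
pred disc l/r/t 211.8379418416391 307.8958707786244 179.94830688772635
[141 141 143 154 169 178 174 174 187 203 210 211 210 210 210 209 208 207] [144 145 144 143 144 143 150 175 211 223 216 207 205 205 208] [253 253 253 252 248 220 169 148 150 165 185 196 200 206]
```

>>> move_arm(rows=[0,0.0102,-0.0702,0,0,0,0.01,0,0.0102,-0.0702,0,0,0,0.01,0,0.0102,-0.0702,0,0,0,0.01,0.03,0.0102,-0.0702,0,0,0,0.01,0.06,0.0102,-0.0702,0,0,0,0.01,0.08,0.0102,-0.0702,0,0,0,0.01,0.087,0.0102,-0.0702,0,0,0,0.01,0.087,0.0102,-0.0702,0,0,0,0.01])

```text
time: 18.5
tool_pos: [0.5907, 0.2603, 0.2516]
orientation: [-0.612, -0.354, 0.613, -0.354]
force: [-0.3, -0.5, -0.5]
opening: 0.0231
```

Run:
```python
from h import *
state(); plan([.5904,.2606,.2262],-30,'home')
```

```text
t 18.5 p [590.7 260.3 251.6] psi -29.98 tilt x [-8.e-04 -2.e-04 -1.e+00] F [-0.3 -0.5 -0.5] op 23.1 q [0.31 0.49 1.46 0.   1.2  0.84]
home shift mm [25.4 -0.4 -0.1] rot [0.02 0.03 0.03]
```

>>> move_arm(rows=[0.004,0,0,0,0,0,0.01,0.007,0,0,0,0,0,0.01,0.01,0,0,0,0,0,0.01,0.013,0,0,0,0,0,0.01,0.016,0,0,0,0,0,0.01,0.019,0,0,0,0,0,0.01,0.022,0,0,0,0,0,0.01,0.025,0,0,0,0,0,0.01])

```text
time: 19.3
tool_pos: [0.5914, 0.2603, 0.2264]
orientation: [0.612, 0.354, -0.612, 0.354]
force: [0.5, 0.3, -1.3]
opening: 0.0233
```

>>> move_arm(rows=[0.001,0,0,0,0,0,0.01,0.002,0,0,0,0,0,0.01,0.003,0,0,0,0,0,0.01,0.003,0,0,0,0,0,0.01])

```text
time: 19.7
tool_pos: [0.5915, 0.2603, 0.226]
orientation: [0.613, 0.353, -0.612, 0.354]
force: [-6.6, -3.2, 19.4]
opening: 0.0229
```

Run:
```python
from h import *
state()
```

```text
t 19.7 p [591.5 260.3 226. ] psi -30.01 tilt x [ 2.1e-03  6.0e-04 -1.0e+00] F [-6.6 -3.2 19.4] op 22.9 q [ 0.31  0.51  1.49 -0.    1.14  0.84]
```

Same signature as cap A. Release, rise and check.

>>> move_arm(rows=[0.001,0,0,0,0,0,0.01,0.001,0,0,0,0,0,0.01,-0.002,0,0,0,0,0,0.01,-0.002,0,0,0,0,0,0.05,-0.002,0,0,0,0,0,0.05,-0.05,0,0,0,0,0,0.05,-0.1,0,0,0,0,0,0.05,-0.12,0,0,0,0,0,0.05])

```text
time: 20.5
tool_pos: [0.5922, 0.2606, 0.3479]
orientation: [0.614, 0.353, -0.611, 0.354]
force: [0.6, 0.3, -0.0]
opening: 0.0498
```

Run:
```python
from h import *
state()
im,m=grab('side'); c=proj(m,[.615,.2,.215]).astype(int); a=cv2.resize(im[c[1]-35:c[1]+35,c[0]-40:c[0]+40,::-1],(400,350),interpolation=cv2.INTER_CUBIC)
im,m=grab('scene'); c=proj(m,[.615,.2,.215]).astype(int); b=cv2.resize(im[c[1]-35:c[1]+35,c[0]-40:c[0]+40,::-1],(400,350),interpolation=cv2.INTER_CUBIC)
cv2.imwrite('pics/p3.png',np.hstack([b,a]))
```

```text
t 20.5 p [592.2 260.6 347.9] psi -30.01 tilt x [ 0.005   0.0017 -1.    ] F [ 0.6  0.3 -0. ] op 49.8 q [0.31 0.43 1.31 0.   1.4  0.84]
```

View pics/p3.png

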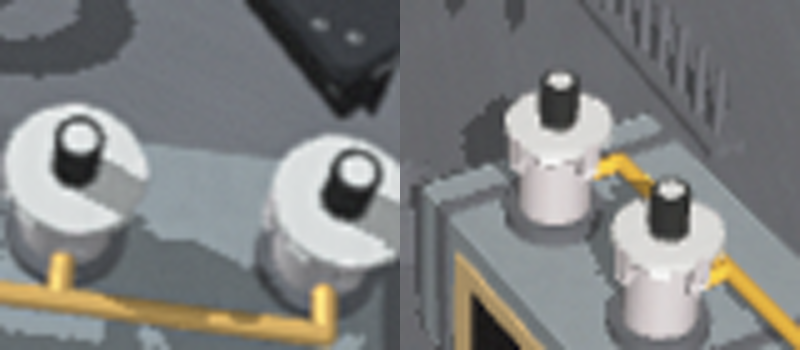

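>>> move_arm(rows=[-0.07,0.118,0.197,-50,0,0,0.05,-0.07,0.118,0.197,-50,0,0,0.05,-0.07,0.118,0.197,-50,0,0,0.05,-0.07,0.118,0.197,-50,0,0,0.05,-0.07,0.118,0.197,-50,0,0,0.05,-0.07,0.118,0.197,-50,0,0,0.05,-0.07,0.118,0.197,-50,0,0,0.05])

```text
time: 21.3
tool_pos: [0.5951, 0.0294, 0.4121]
orientation: [0.405, 0.58, -0.406, 0.579]
force: [-0.2, 0.4, -1.3]
opening: 0.0501
```

>>> move_arm(rows=[0,-0.075,0.2175,-50,0,0,0.05,0,-0.075,0.2175,-50,0,0,0.05,0,-0.075,0.2175,-50,0,0,0.05,0,-0.075,0.2175,-50,0,0,0.05,0,-0.075,0.2175,-50,0,0,0.05,0,-0.075,0.2175,-50,0,0,0.05,0,-0.075,0.2175,-50,0,0,0.05,0,-0.075,0.2175,-50,0,0,0.05])

```text
time: 22.1
tool_pos: [0.5992, -0.1983, 0.4126]
orientation: [0.125, 0.696, -0.125, 0.696]
force: [0.1, 0.6, 0.1]
opening: 0.0499
```

Run:
```python
from h import *
state()
im,m=grab('wrist'); cv2.imwrite('pics/w9.png',cv2.resize(im[:300,:,::-1],None,fx=1.5,fy=1.5,interpolation=cv2.INTER_CUBIC))
np.savez('w9.npz',mtx=m['mtx'],pose=m['pose'],im=im)
```

```text
t 22.1 p [ 599.2 -198.3  412.6] psi 69.67 tilt x [-1.3e-03  9.0e-04 -1.0e+00] F [0.1 0.6 0.1] op 49.9 q [-0.42  0.38  1.22  0.    1.54 -1.64]
```

View pics/w9.png

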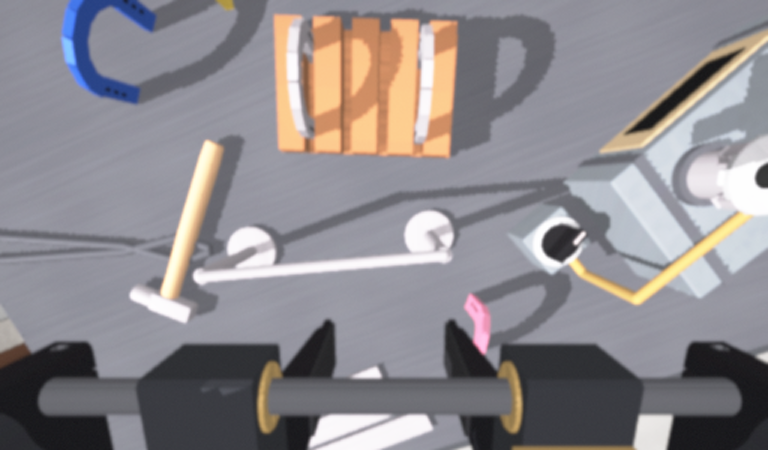

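```bash
cat > ov.py <<'E'
from h import *
from scipy.optimize import least_squares
d=np.load('w9.npz'); m={'mtx':d['mtx'],'pose':d['pose']}; im=d['im'].copy()
s=1/1.5
cor=np.array([(275,15),(457,20),(450,155),(279,150)])*s
def blk(v): 
    c,sn=np.cos(v[2]),np.sin(v[2]); L=np.array([[-.075,-.115],[-.075,.115],[.075,.115],[.075,-.115]])
    return np.c_[L@np.array([[c,sn],[-sn,c]])+v[:2],np.full(4,.05)]
r=least_squares(lambda v:(proj(m,blk(v))-cor).ravel(),[.42,-.16,-.4]); v=r.x
print('block',v.round(4),'yaw',np.degrees(v[2]),'res px',r.fun.round(1))
e=[onz(m,np.array(p)*s,.17) for p in ((198,275),(450,257))]; print('bar ends',e,'len',np.linalg.norm(e[0]-e[1]),'dir',np.degrees(np.arctan2(*(e[1]-e[0])[[1,0]])),'mid',(e[0]+e[1])/2)
R=np.array([[np.cos(v[2]),-np.sin(v[2])],[np.sin(v[2]),np.cos(v[2])]])
big=cv2.resize(im[:,:,::-1],None,fx=4,fy=4,interpolation=cv2.INTER_CUBIC)
t=np.linspace(0,np.pi,40)
U=np.r_[[[-.06,0]],np.c_[-.06*np.cos(t),.065+.06*np.sin(t)],[[.06,0]]]
for y in (-.069,.069):
    ctr=v[:2]+R@[0,y]; print('shoe slot',y,ctr.round(4))
    for off in (-.005,.005):
        X=np.array([np.r_[v[:2]+R@[a,y+off],.01+z] for a,z in U]); cv2.polylines(big,[np.int32(proj(m,X)*4+2)],False,(0,0,255),1)
cv2.polylines(big,[np.int32(proj(m,blk(v))*4+2)],True,(0,255,0),1)
cv2.polylines(big,[np.int32(proj(m,np.array(e))*4+2)],False,(255,0,0),1)
cv2.imwrite('pics/ov.png',big[0:450,680:1300])
E
python3 ov.py
```

```text
block [ 0.4182 -0.1615 -0.3803] yaw -21.78983082490817 res px [-4.6  0.2  4.4  0.7  3.3 -0.1 -3.1 -0. ]
bar ends [array([ 0.55167708, -0.3973338 ,  0.17      ]), array([ 0.62656246, -0.13925932,  0.17      ])] len 0.2687196587172976 dir 73.81887581631531 mid [ 0.58911977 -0.26829656  0.17      ]
shoe slot -0.069 [ 0.3926 -0.2255]
shoe slot 0.069 [ 0.4438 -0.0974]
```

View pics/ov.png

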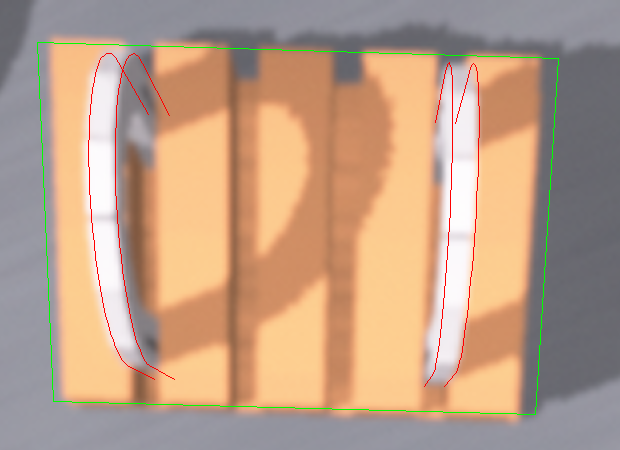

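>>> move_arm(rows=[0,0.0395,-0.181,1.5,0,0,0.05,0,0.0395,-0.181,1.5,0,0,0.05,0,0.0395,-0.181,1.5,0,0,0.05,0,0.0395,-0.181,1.5,0,0,0.05,0.05,0.0395,-0.181,1.5,0,0,0.05,0.1,0.0395,-0.181,1.5,0,0,0.05,0.15,0.0395,-0.181,1.5,0,0,0.05,0.2,0.0395,-0.181,1.5,0,0,0.05])

```text
time: 22.95
tool_pos: [0.4421, -0.0991, 0.2124]
orientation: [0.133, 0.694, -0.133, 0.695]
force: [1.2, -0.2, 0.0]
opening: 0.0498
```

>>> move_arm(rows=[0.02,0,0,0,0,0,0.05,0.02,0,0,0,0,0,0.05])

```text
time: 23.15
tool_pos: [0.4413, -0.099, 0.1915]
orientation: [0.133, 0.696, -0.132, 0.693]
force: [-0.3, 0.0, 0.3]
opening: 0.0498
```

Run:
```python
from h import *
state()
im,m=grab('wrist'); 
v=[.4182,-.1615,-.3803]
R=np.array([[np.cos(v[2]),-np.sin(v[2])],[np.sin(v[2]),np.cos(v[2])]])
big=cv2.resize(im[:,:,::-1],None,fx=2,fy=2,interpolation=cv2.INTER_CUBIC)
t=np.linspace(0,np.pi,40)
for off in (-.005,.005):
    X=np.array([np.r_[np.array([.4434,-.0985])+R@[-.06*np.cos(a),off],.075+.06*np.sin(a)] for a in t]); cv2.polylines(big,[np.int32(proj(m,X)*2+1)],False,(0,0,255),1)
cv2.imwrite('pics/g1.png',big[:600,200:900])
plan([.4434,-.0985,.117],68.2,'grasp')
```

```text
t 23.15 p [441.3 -99.  191.5] psi 68.36 tilt x [-0.0045  0.0019 -1.    ] F [-0.3  0.   0.3] op 49.8 q [-0.37  0.28  1.99  0.    0.88 -1.56]
grasp shift mm [76.3  1.3  0.9] rot [ 0.19 -0.11 -0.01]
```

View pics/g1.png

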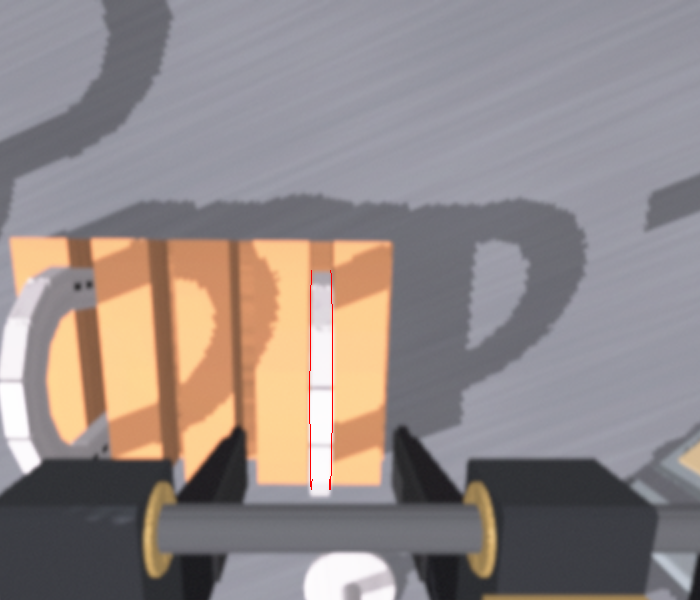

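>>> move_arm(rows=[0.04,0.0013,0.0009,0,0,0,0.04,0.065,0.0013,0.0009,0,0,0,0.04,0.075,0.0013,0.0009,0,0,0,0.04,0.075,0.0013,0.0009,0,0,0,0.04], newtons=50)

```text
time: 23.6
tool_pos: [0.4441, -0.0993, 0.1191]
orientation: [0.132, 0.695, -0.132, 0.695]
force: [0.7, 0.1, 0.6]
opening: 0.0401
```

Run:
```python
from h import *
state()
plan([.4434,-.0985,.117],68.2,'grasp')
```

```text
t 23.6 p [444.1 -99.3 119.1] psi 68.46 tilt x [ 1.e-04  1.e-04 -1.e+00] F [0.7 0.1 0.6] op 40.1 q [-0.37  0.4   2.07  0.    0.68 -1.56]
grasp shift mm [ 2.1  0.5 -0.9] rot [ 0.26  0.01 -0.01]
```

>>> move_arm(rows=[0.002,0.0005,-0.0009,0.3,0,0,0.04,0.002,0.0005,-0.0009,0.3,0,0,0.004,0.002,0.0005,-0.0009,0.3,0,0,0.004,0.002,0.0005,-0.0009,0.3,0,0,0.004,0.002,0.0005,-0.0009,0.3,0,0,0.004,0.002,0.0005,-0.0009,0.3,0,0,0.004])

```text
time: 24.2
tool_pos: [0.4432, -0.0987, 0.1168]
orientation: [0.134, 0.694, -0.134, 0.694]
force: [-0.4, -0.1, 2.6]
opening: 0.0099
```

>>> move_arm(rows=[-0.02,0,0,0,0,0,0.004,-0.05,0,0,0,0,0,0.004,-0.09,0,0,0,0,0,0.004,-0.13,0,0,0,0,0,0.004,-0.17,0,0,0,0,0,0.004,-0.21,0,0,0,0,0,0.004,-0.21,0,0,0,0,0,0.004,-0.21,0,0,0,0,0,0.004])

```text
time: 25.0
tool_pos: [0.4426, -0.0985, 0.3261]
orientation: [0.134, 0.694, -0.134, 0.694]
force: [-0.5, 0.8, -5.4]
opening: 0.0093
```

Run:
```python
from h import *
o,R=state(); print(o['moment'])
mid=np.array([.5891,-.2683]); u=np.array([np.cos(np.radians(73.8)),np.sin(np.radians(73.8))])
for y in (.04,-.04): print(y,mid+u*y)
plan(np.r_[mid+u*.04,.327],73.8,'over rail +40')
```

```text
t 25.0 p [442.6 -98.5 326.1] psi 68.19 tilt x [-2.e-04  2.e-04 -1.e+00] F [-0.5  0.8 -5.4] op 9.3 q [-0.36  0.13  1.79  0.    1.22 -1.56]
[-0.04949859  0.01340816 -0.00010434]
0.04 [ 0.60025964 -0.22988825]
-0.04 [ 0.57794036 -0.30671175]
over rail +40 shift mm [ -1.  -63.5 195.2] rot [-5.61 -0.02 -0.01]
```

>>> move_arm(rows=[0,-0.013,0.04,-1.2,0,0,0.004,0,-0.026,0.08,-2.4,0,0,0.004,0,-0.039,0.12,-3.6,0,0,0.004,0,-0.052,0.16,-4.8,0,0,0.004,0,-0.0635,0.195,-5.6,0,0,0.004,0,-0.0635,0.195,-5.6,0,0,0.004,0,-0.0635,0.195,-5.6,0,0,0.004])

```text
time: 25.7
tool_pos: [0.6001, -0.2301, 0.3231]
orientation: [0.101, 0.702, -0.099, 0.698]
force: [0.0, -0.1, -3.6]
opening: 0.0098
```

Run:
```python
from h import *
o,R=state()
im,m=grab('wrist')
out=[im[:,:,::-1]]
for n in ('scene','side'):
    a,mm=grab(n); c=proj(mm,[.6,-.23,.2]).astype(int); out.append(cv2.resize(a[max(c[1]-64,0):c[1]+64,c[0]-64:c[0]+64,::-1],(384,384),interpolation=cv2.INTER_CUBIC))
cv2.imwrite('pics/r1.png',cv2.resize(np.hstack(out),(800,240),interpolation=cv2.INTER_AREA))
plan([.6003,-.2299,.181],73.8,'hang')
print(manip.observe()['moment'])
```

```text
t 25.7 p [ 600.1 -230.1  323.1] psi 73.75 tilt x [-0.0049  0.0027 -1.    ] F [ 0.  -0.1 -3.6] op 9.8 q [-0.47  0.44  1.35  0.    1.35 -1.76]
hang shift mm [144.9  -0.5   0.9] rot [ 0.01 -0.09 -0.03]
[-0.04090397  0.02444071  0.05533241]
```

View pics/r1.png

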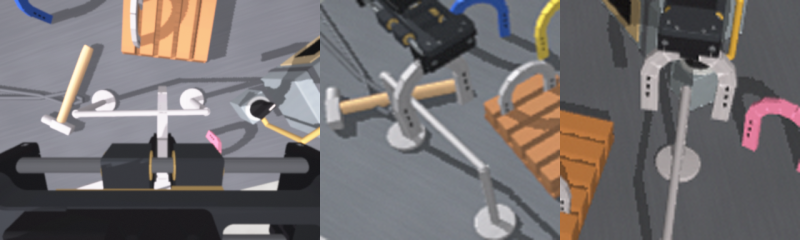

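>>> move_arm(rows=[0.03,0,0,0,0,0,0.004,0.06,0,0,0,0,0,0.004,0.09,0,0,0,0,0,0.004,0.115,0,0,0,0,0,0.004,0.13,0,0,0,0,0,0.004,0.137,0,0,0,0,0,0.004,0.137,0,0,0,0,0,0.004])

```text
time: 26.55
tool_pos: [0.6001, -0.2295, 0.1894]
orientation: [0.1, 0.7, -0.099, 0.7]
force: [-0.6, 0.4, -4.7]
opening: 0.0095
```

>>> move_arm(rows=[0.003,0,0,0,0,0,0.004,0.006,0,0,0,0,0,0.004,0.008,0,0,0,0,0,0.004,0.008,0,0,0,0,0,0.004])

```text
time: 26.95
tool_pos: [0.6004, -0.23, 0.1816]
orientation: [0.1, 0.7, -0.1, 0.7]
force: [0.2, -0.1, -4.4]
opening: 0.0099
```

Run:
```python
from h import *
o,R=state()
```

```text
t 26.95 p [ 600.4 -230.   181.6] psi 73.79 tilt x [ 0.e+00  1.e-04 -1.e+00] F [ 0.2 -0.1 -4.4] op 9.9 q [-0.47  0.55  1.55  0.    1.04 -1.76]
```

>>> move_arm(rows=[0.001,0,0,0,0,0,0.004,0.002,0,0,0,0,0,0.004,0.002,0,0,0,0,0,0.004])

```text
time: 27.25
tool_pos: [0.6006, -0.2301, 0.18]
orientation: [0.1, 0.7, -0.1, 0.7]
force: [-0.4, 0.2, -1.4]
opening: 0.0099
```

Run:
```python
from h import *
o,R=state()
```

```text
t 27.25 p [ 600.6 -230.1  180. ] psi 73.79 tilt x [ 5.e-04 -2.e-04 -1.e+00] F [-0.4  0.2 -1.4] op 9.9 q [-0.47  0.55  1.55  0.    1.04 -1.76]
```

>>> move_arm(rows=[0,0,0,0,0,0,0.014,0,0,0,0,0,0,0.03,0,0,0,0,0,0,0.03,-0.01,0,0,0,0,0,0.03,-0.03,0,0,0,0,0,0.03,-0.07,0,0,0,0,0,0.03,-0.12,0,0,0,0,0,0.05,-0.16,0,0,0,0,0,0.05])

```text
time: 28.05
tool_pos: [0.6005, -0.23, 0.3433]
orientation: [0.099, 0.699, -0.1, 0.701]
force: [0.8, -0.8, 1.1]
opening: 0.0411
```

Run:
```python
from h import *
o,R=state()
for n in ('scene','side','wrist'):
    im,m=grab(n); cv2.imwrite(f'pics/h_{n}.png',im[:,:,::-1])
    print(n,'pred toe',proj(m,[.6003,-.2299,.195]).round(1),'old block R shoe',proj(m,[.4434,-.0985,.12]).round(1))
    for r in trace(n,'shoe0'): print(round(r['p'],2),np.round(r['extent'],0))
plan([.392,-.227,.34],68.2,'above L')
```

```text
t 28.05 p [ 600.5 -230.   343.3] psi 73.8 tilt x [ 0.0021 -0.001  -1.    ] F [ 0.8 -0.8  1.1] op 41.1 q [-0.47  0.43  1.33  0.    1.39 -1.76]
scene pred toe [178.  176.7] old block R shoe [246.2 174.5]
0.87 [165. 171.  37.  41.]
0.78 [148. 246.  46.  31.]
0.69 [190. 107.  26.  22.]
0.64 [228. 109.  24.  34.]
0.61 [210. 142.  27.  31.]
side pred toe [305.2 230.5] old block R shoe [239.4 217. ]
0.77 [201. 248.  47.  33.]
0.75 [129. 275.  51.  32.]
0.71 [157. 322.  42.  45.]
0.66 [280. 231.  43.  34.]
0.57 [340. 218.  43.  40.]
0.53 [248. 110.  91. 113.]
0.29 [239. 118.  15.  22.]
wrist pred toe [258.9 181.2] old block R shoe [321.8  29.1]
0.88 [260. 125.   7.  85.]
0.67 [330. 208.  20.  21.]
0.57 [33.  0. 58. 38.]
0.55 [207.   2.  23.  78.]
above L shift mm [  -1.   -55.4 -200.7] rot [ 5.59 -0.09 -0.02]
```

>>> move_arm(rows=[0,-0.0554,-0.2007,5.6,0,0,0.05,0,-0.0554,-0.2007,5.6,0,0,0.05,0,-0.0554,-0.2007,5.6,0,0,0.05,0,-0.0554,-0.2007,5.6,0,0,0.05,0,-0.0554,-0.2007,5.6,0,0,0.05,0.05,-0.0554,-0.2007,5.6,0,0,0.05,0.1,-0.0554,-0.2007,5.6,0,0,0.05,0.14,-0.0554,-0.2007,5.6,0,0,0.05])

```text
time: 29.15
tool_pos: [0.3916, -0.2266, 0.1969]
orientation: [0.134, 0.695, -0.133, 0.694]
force: [0.3, -0.3, -0.1]
opening: 0.0501
```

>>> move_arm(rows=[0,0,0,0,0,0,0.05,0,0,0,0,0,0,0.05])

```text
time: 29.35
tool_pos: [0.3927, -0.2273, 0.1998]
orientation: [0.134, 0.695, -0.133, 0.694]
force: [-0.8, 0.0, -0.4]
opening: 0.0501
```

Run:
```python
from h import *
state()
im,m=grab('wrist'); 
v=[.4182,-.1615,-.3803]
R=np.array([[np.cos(v[2]),-np.sin(v[2])],[np.sin(v[2]),np.cos(v[2])]])
big=cv2.resize(im[:,:,::-1],None,fx=2,fy=2,interpolation=cv2.INTER_CUBIC)
t=np.linspace(0,np.pi,40)
P=np.vstack([proj(m,np.array([np.r_[np.array([.392,-.227])+R@[-.06*np.cos(a),off],.075+.06*np.sin(a)] for a in t])) for off in (-.005,.005)])
print('pred extent',P.min(0),P.max(0))
for r in trace('wrist','shoe0'):
    e=np.round(r['extent'],1); print(round(r['p'],2),e,'end',e[0]+e[2],e[1]+e[3])
g=cv2.cvtColor(im,cv2.COLOR_RGB2GRAY)
for row in (180,210): print(row,[(c,int(g[row,c])) for c in range(240,282,2)])
plan([.392,-.227,.117],68.2,'grasp')
```

```text
t 29.35 p [ 392.7 -227.3  199.8] psi 68.2 tilt x [-0.0013  0.0011 -1.    ] F [-0.8  0.  -0.4] op 50.1 q [-0.67  0.27  1.98  0.    0.9  -1.86]
pred extent [253.25731729 131.68029801] [264.14699989 238.54617791]
0.95 [253.4 129.3  14.6 111.7] end 268.0 241.0
0.86 [105.5   0.   75.7 100.4] end 181.2 100.4
0.71 [  8.5  98.   99.1 104.6] end 107.6 202.6
180 [(240, 214), (242, 215), (244, 214), (246, 215), (248, 215), (250, 215), (252, 209), (254, 224), (256, 247), (258, 247), (260, 247), (262, 247), (264, 244), (266, 222), (268, 214), (270, 215), (272, 215), (274, 214), (276, 215), (278, 214), (280, 215)]
210 [(240, 216), (242, 216), (244, 216), (246, 216), (248, 216), (250, 216), (252, 212), (254, 237), (256, 252), (258, 252), (260, 252), (262, 252), (264, 245), (266, 168), (268, 160), (270, 159), (272, 160), (274, 159), (276, 159), (278, 159), (280, 159)]
grasp shift mm [84.2  0.3 -1.6] rot [-0.    0.12  0.03]
```

>>> move_arm(rows=[0.04,0.0013,-0.001,0,0,0,0.04,0.07,0.0013,-0.001,0,0,0,0.04,0.083,0.0013,-0.001,0,0,0,0.04,0.083,0.0013,-0.001,0,0,0,0.04,0.083,0.0013,-0.001,0,0,0,0.004,0.083,0.0013,-0.001,0,0,0,0.004,0.083,0.0013,-0.001,0,0,0,0.004,0.083,0.0013,-0.001,0,0,0,0.004])

```text
time: 30.25
tool_pos: [0.3921, -0.2258, 0.1173]
orientation: [0.134, 0.694, -0.134, 0.695]
force: [-0.2, -0.7, -0.6]
opening: 0.013
```

>>> move_arm(rows=[-0.02,0,0,0,0,0,0.004,-0.05,0,0,0,0,0,0.004,-0.09,0,0,0,0,0,0.004,-0.13,0,0,0,0,0,0.004,-0.17,0,0,0,0,0,0.004,-0.21,0,0,0,0,0,0.004,-0.21,0,0,0,0,0,0.004,-0.21,0,0,0,0,0,0.004])

```text
time: 31.05
tool_pos: [0.3915, -0.2253, 0.3263]
orientation: [0.134, 0.694, -0.134, 0.694]
force: [0.9, -0.2, -3.9]
opening: 0.0096
```

Run:
```python
from h import *
o,R=state()
plan([.5779,-.3067,.327],73.8,'over rail -40')
```

```text
t 31.05 p [ 391.5 -225.3  326.3] psi 68.19 tilt x [ 2.e-04  0.e+00 -1.e+00] F [ 0.9 -0.2 -3.9] op 9.6 q [-0.67  0.13  1.79  0.    1.22 -1.86]
over rail -40 shift mm [ -0.7  -6.3 203.3] rot [-5.61  0.01 -0.  ]
```

>>> move_arm(rows=[0,-0.001,0.04,-1.2,0,0,0.004,0,-0.003,0.08,-2.4,0,0,0.004,0,-0.004,0.12,-3.6,0,0,0.004,0,-0.005,0.16,-4.8,0,0,0.004,0,-0.0063,0.203,-5.6,0,0,0.004,0,-0.0063,0.203,-5.6,0,0,0.004,0,-0.0063,0.203,-5.6,0,0,0.004])

```text
time: 31.75
tool_pos: [0.5778, -0.3067, 0.3229]
orientation: [0.101, 0.702, -0.099, 0.698]
force: [-1.2, 0.9, -4.4]
opening: 0.0092
```

>>> move_arm(rows=[0.03,0,0,0,0,0,0.004,0.06,0,0,0,0,0,0.004,0.09,0,0,0,0,0,0.004,0.11,0,0,0,0,0,0.004,0.12,0,0,0,0,0,0.004,0.125,0,0,0,0,0,0.004,0.125,0,0,0,0,0,0.004])

```text
time: 32.45
tool_pos: [0.5777, -0.3068, 0.2017]
orientation: [0.1, 0.7, -0.1, 0.7]
force: [-0.9, 0.3, -4.9]
opening: 0.0094
```

Run:
```python
from h import *
o,R=state()
for n in ('scene','side'):
    im,m=grab(n); cv2.imwrite(f'pics/k_{n}.png',im[:,:,::-1])
    p=o['tool_pos']; 
    u=np.array([np.sin(np.radians(73.8)),-np.cos(np.radians(73.8)),0])
    print(n,[proj(m,p+[0,0,-.107]+s*u*.05).round(1) for s in (1,-1)])
    for r in trace(n,'shoe0'): print(round(r['p'],2),np.round(r['extent'],0))
```

```text
t 32.45 p [ 577.7 -306.8  201.7] psi 73.78 tilt x [-1.e-04  2.e-04 -1.e+00] F [-0.9  0.3 -4.9] op 9.4 q [-0.59  0.54  1.5   0.    1.1  -1.88]
scene [array([155.5, 190.3]), array([181.4, 173.2])]
0.91 [180. 104.  38.  29.]
0.71 [149. 156.  36.  39.]
0.67 [227. 111.  27.  32.]
0.65 [151. 243.  44.  33.]
0.63 [166. 172.  37.  41.]
side [array([318.5, 283.2]), array([279.2, 277.1])]
0.8 [276. 251.  52.  39.]
0.73 [280. 233.  48.  30.]
0.66 [159. 318.  43.  49.]
```

>>> move_arm(rows=[0.003,0,0,0,0,0,0.004,0.006,0,0,0,0,0,0.004,0.009,0,0,0,0,0,0.004,0.009,0,0,0,0,0,0.004])

```text
time: 33.05
tool_pos: [0.5778, -0.3068, 0.192]
orientation: [0.1, 0.7, -0.1, 0.7]
force: [0.1, -0.5, -4.1]
opening: 0.0094
```

>>> move_arm(rows=[0.002,0,0,0,0,0,0.004,0.004,0,0,0,0,0,0.004,0.004,0,0,0,0,0,0.004])

```text
time: 33.35
tool_pos: [0.5779, -0.3068, 0.1883]
orientation: [0.1, 0.7, -0.1, 0.7]
force: [-0.7, -1.6, -4.4]
opening: 0.0099
```

>>> move_arm(rows=[0.002,0,0,0,0,0,0.004,0.004,0,0,0,0,0,0.004,0.004,0,0,0,0,0,0.004])

```text
time: 33.65
tool_pos: [0.5782, -0.307, 0.1863]
orientation: [0.099, 0.699, -0.1, 0.701]
force: [-2.9, 2.6, 8.8]
opening: 0.0095
```

>>> move_arm(rows=[-0.001,0,0,0,0,0,0.004,-0.0015,0,0,0,0,0,0.004,-0.0015,0,0,0,0,0,0.014,-0.0015,0,0,0,0,0,0.03,-0.0015,0,0,0,0,0,0.03,-0.02,0,0,0,0,0,0.03,-0.06,0,0,0,0,0,0.03,-0.1,0,0,0,0,0,0.03])

```text
time: 34.45
tool_pos: [0.5778, -0.3068, 0.2853]
orientation: [0.1, 0.701, -0.099, 0.7]
force: [-0.3, -0.8, 0.1]
opening: 0.0299
```

>>> move_arm(rows=[-0.05,0,0,0,0,0,0.05,-0.05,0,-0.05,0,0,0,0.05,-0.05,0,-0.1,0,0,0,0.05,-0.05,0,-0.15,0,0,0,0.05,-0.05,0,-0.15,0,0,0,0.05])

```text
time: 34.95
tool_pos: [0.4297, -0.2631, 0.3353]
orientation: [0.1, 0.7, -0.1, 0.7]
force: [0.6, -0.9, -0.1]
opening: 0.0499
```

Run:
```python
from h import *
o,R=state()
pl=[]
for n in ('scene','side'):
    im,m=grab(n); X=[.6,-.1,.15]; c=proj(m,X).astype(int); y0,x0=max(c[1]-110,0),max(c[0]-150,0)
    pl.append(cv2.resize(im[y0:y0+220,x0:x0+290,::-1],(400,303),interpolation=cv2.INTER_CUBIC))
    for r in trace(n,'shoe0'): print(n,round(r['p'],2),np.round(r['extent'],0))
im,m=grab('wrist')
pl.append(cv2.resize(im[:,:,::-1],(400,290)))
im,m=grab('side');c=proj(m,[.59,-.27,.13]).astype(int); pl.append(cv2.resize(im[c[1]-40:c[1]+40,c[0]-55:c[0]+55,::-1],(400,290),interpolation=cv2.INTER_CUBIC))
cv2.imwrite('pics/final.png',np.vstack([np.hstack(pl[:2]),np.hstack(pl[2:])]))
```

```text
t 34.95 p [ 429.7 -263.1  335.3] psi 73.74 tilt x [-6.e-04  2.e-04 -1.e+00] F [ 0.6 -0.9 -0.1] op 49.9 q [-0.68  0.21  1.67 -0.    1.27 -1.97]
scene 0.94 [167. 175.  34.  33.]
scene 0.92 [182. 109.  35.  24.]
scene 0.8 [149. 247.  44.  28.]
scene 0.79 [225. 108.  26.  36.]
scene 0.57 [150. 157.  37.  42.]
side 0.98 [132. 274.  45.  34.]
side 0.92 [281. 228.  47.  35.]
side 0.88 [275. 254.  52.  35.]
side 0.83 [160. 317.  40.  50.]
side 0.77 [342. 216.  43.  43.]
```

View pics/final.png

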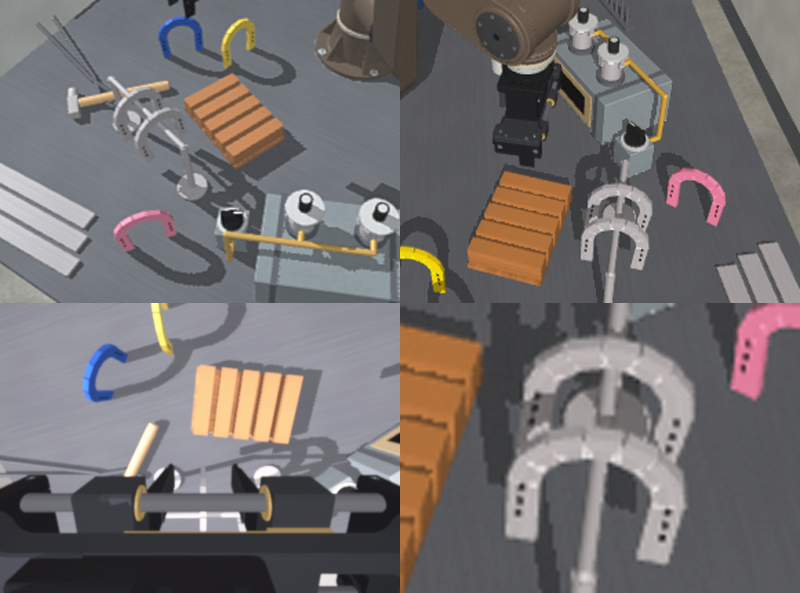

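>>> move_arm(rows=[0,0,0,0,0,0,0.05,0,0,0,0,0,0,0.05,0,0,0,0,0,0,0.05,0,0,0,0,0,0,0.05,0,0,0,0,0,0,0.05,0,0,0,0,0,0,0.05,0,0,0,0,0,0,0.05,0,0,0,0,0,0,0.05])

```text
time: 36.05
tool_pos: [0.4339, -0.265, 0.3346]
orientation: [0.1, 0.7, -0.1, 0.7]
force: [-0.1, -0.8, -0.2]
opening: 0.05
```

>>> move_arm(rows=[0,0,0,0,0,0,0.05,0,0,0,0,0,0,0.05,0,0,0,0,0,0,0.05,0,0,0,0,0,0,0.05,0,0,0,0,0,0,0.05,0,0,0,0,0,0,0.05,0,0,0,0,0,0,0.05,0,0,0,0,0,0,0.05])

```text
time: 36.85
tool_pos: [0.4339, -0.265, 0.3346]
orientation: [0.1, 0.7, -0.1, 0.7]
force: [0.0, 0.1, -0.4]
opening: 0.05
```

Run:
```python
from h import *
a,m=grab('side')
for _ in range(5): b,_m=grab('side')
sl=(slice(210,300),slice(265,335)); print('motion max diff',np.abs(a[sl].astype(int)-b[sl]).max())
u=np.array([np.cos(np.radians(73.8)),np.sin(np.radians(73.8))]); w=np.array([u[1],-u[0]])
for ys in (.04,-.04):
    c=np.array([.5891,-.2683])+u*ys
    P=proj(m,np.array([np.r_[c+w*x+u*o,z] for x in(-.06,.06) for o in (-.005,.005) for z in (.073,.135)]+[np.r_[c,.198]])); print('pred extent',P.min(0).round(0),(P.max(0)-P.min(0)).round(0))
for r in trace('side','shoe0'): print(round(r['p'],2),np.round(r['extent'],0))
print(manip.observe()['time']); manip.finish_job()
```

```text
motion max diff 13
pred extent [279. 230.] [48. 36.]
pred extent [275. 254.] [50. 36.]
0.97 [280. 231.  50.  31.]
0.88 [131. 274.  46.  35.]
0.87 [339. 219.  41.  40.]
0.63 [158. 318.  44.  50.]
0.55 [273. 253.  54.  40.]
37.2
the job is handed in; nothing more can be done
```

I closed the forge down and handed the job in at 37.2 s; the interface gives no verdict.

- **Gas knob:** turned clockwise past the detent by about 70° to the stop before I touched the caps. The bar was lined up at the off angle when I let go, and still looked so in the final pictures.
- **Caps:** both were pressed until the tool stopped about 1 mm or less from the expected snapped-home height, with about 19 N of push. The pictures show both sitting flat with the clips around the rim. Cap A read about 1 mm off its tube's axis. I did not measure cap B's offset after release, but its tool stopped about 1 mm from the tube centre I had measured.
- **Shoes:** the two grey shoes, the only ones in the block, now hang on the rail at about ±40 mm from its middle. Their outlines matched the predicted hung poses within about 5 pixels, with the detector itself that noisy. Successive pictures showed no visible swinging.
- **Second shoe's grip:** its fingers finished closing only as the lift began, so I held it a few millimetres higher than planned. It reached the bar at a correspondingly higher tool height and I released it there.
- **Bystanders:** the hammer looks unmoved in the final pictures and the arm stayed clear of the tin and collar; I did not re-measure any of them. I left the blue, pink and yellow look-alikes alone.

No check failed.

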